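# Latch the transport case shut

## Robot

A 6-joint arm with a two-finger parallel gripper is mounted at the origin on the work surface. World frame = base frame: x ahead of the robot, y to its left, z up, the work surface at z = 0. Lengths are in m, angles in rad, forces in N, time in s.
With the tool pointing down it reaches from about 0.35 to 0.775 m from the base axis. Payload 5.5 kg.
Tool frame: the origin (TCP) lies at the very end of the fingers, on their centre line; the grasp point (between the pads) lies 19 mm behind it; x points along the fingers, y is the direction in which the jaws open and shut, and the axes are right-handed (so a half turn about x gives the same grasp; the last joint's range is limited). The gripper opens to 85 mm and grips with 20 to 120 N. Pads are 22 mm wide; open, the fingers measure 114 mm over their backs; the gripper's body (76 mm by 85 mm) begins 54 mm behind the grasp point. The pads swing forward as they close: fully open they stand 13 mm farther back than shut.
Start: joints at [1.089, 0.313, 0.046, 1.304, 0, 1.431], TCP at [0.193, 0.542, 0.231] pointing down, gripper open.
Joint ranges: [-2.76, 2.76], [-0.86, 1.69], [-1.03, 1.26], [-2.2, 2.34], [-1.47, 1.5], [-3.14, 3.14]. Speed limits (rad/s): [2.57, 2.57, 3.14, 3.14, 3.14, 3.14].

## Interface

Orientations are given as a unit quaternion [w, x, y, z].
In Python, from workcell import env gives the robot as it stands.
- The arm moves only by the tool servo_tool, never from a script. Its argument "increments" is a list of rows, each an object with "offset": the shift along the tool's x, y, z in cm, a list of three; "yaw": the turn about the tool's x in degrees. In form: [{"offset": [x, y, z], "yaw": yaw}, ...]. A call has exactly 8 rows; each row is the pose to reach, as a shift and turn from the pose commanded when the call began, along the tool's axes at that moment; what a row does not reach only later rows make up. A row lasts 1/10 s, in which the tool goes at most 50 mm and 8.59 degrees, less where a joint would pass 70% of its speed; a pose out of reach is approached as far as the arm can. A call with a gripper value outside its range is refused whole. "claw" is the opening, from 0 (shut) to 1 (fully open), set as the call begins (left out, the last holds). The fingers move at their own pace and stop on an object; "force" is the grip in N (left out, the last holds). Time passes only in rows, so rows that repeat a pose let the fingers close, or fill a call up. It gives the time, the measured TCP pose, the force and the opening at its end, in the units of the state.
- env.get_state(): the state, without advancing time (a new reading comes with each control period).
- env.read_camera(name): name is "scene" or "side" or "wrist"; returns (picture, depth): 420x560x3 uint8, red, green, blue; 420x560 float32, m along the optical axis (not along the pixel's ray), 0 where there is no reading.
- env.camera_model(name): a dict with "vertical_fov" (degrees; the focal length in pixels is half the picture's height over the tangent of half this angle, whatever the lens; pixels are square), "cx", "cy" (the principal point, pixels), "D" ([k1, k2, p1, p2, k3] as OpenCV has them; the pictures are not rectified), "world_from_camera" (4x4, takes a point from camera to world coordinates). Camera axes: x right, y up, looking along -z (the intrinsics and any distortion apply to the point x, -y, -z); pixel columns grow to the right and rows downward; lengths in m; the calibration is good to about 2 mm. A picture is of the moment at which its call begins: read the wrist's pose just before it. camera_model takes no time and is no camera call; for the wrist camera it gives the pose at the moment of the call.
- env.hand_in(): hands the job in, once; it reports no verdict.
The state is a dict: "clock": time; "joint_pos": joint angles; "qvel": joint speeds; "tau": joint torques, N m; "tcp_pos": TCP position; "orientation": TCP orientation; "wrist_force": force on the tool from outside, world axes, zero at the start; "ft_torque": the same for the moment, N m; "finger_gap": finger opening in m.
Only numpy, scipy, OpenCV 4.12 (cv2) and the standard library are available. Lean on these libraries where they do the work, as an engineer would, in place of code of your own. Each camera call takes 0.05 s, during which the arm holds its last target.

## Task

One of the two black transport cases standing on the packing table is still ajar: gently push its lid up until it rests on the seal, swing the wire loop of its draw latch over and hook it behind the keeper on the lid, then press the lever over until it snaps flat and clamps the lid, without forcing or hammering anything. Do not push on the other case, which is already latched, and leave the loose things where they are.

Things in the scene. Friction and masses are not known exactly. Their poses are not given: they have to be found in the camera images.
- case: Black case that is ajar, standing on its hinged edge, immovable: 200 mm wide (its y), 170 high, 185 thick. Origin on the table under the parting line. Its x points level from lid to body (the way the latch draws the lid), z up. Body half: x 0 to 100 mm; shut lid: x -85 to -3. On top at y 0 is the draw latch: lever on the body, wire loop hinged to the lever, hooked keeper on the lid.
- lid (a joint): Lid angle (rad) about a hinge along case y at x -3, z 12 mm: 0 = clamped by the latch; grows as the top leans out to case -x. Stays where left (stiff, 3 N at the top). Below 0.041 (top edge 7 mm out) a springy seal pushes back; reaching 0 takes about 60 N at the top, so only the latch may do it. The loop can be hooked with the lid resting on the seal.
- lid_top (a point): Middle of the outer top edge of the lid, 200 mm long; the lid's flat outer face lies below it, looking to case -x. Moves with the lid.
- keeper (a point): On the lid: where the centre of the loop's bar lies when hooked. Keeper: steel hook 30 mm wide, open to case -x. From this point: its upright face 4 mm to +x, lid top 4 mm below, lip from 16 to 20 mm above, overhanging to 6 mm in -x. The bar passes over the lip, down on its -x side (40 mm of flat lid top there), then is drawn in +x under the lip.
- pivot (a point): Lever axis, along case y, fixed on the body half at case x 35, y 0, z 190 mm. Its base below is 30 mm (x) by 36 mm (y).
- lever (a joint): Lever angle (rad): 0 = flat, tip to case +x, a hard stop (closed); grows as the tip swings up and over to case -x, stop at 2.25. Loose, falls by its weight. The loop's hinge is on it, 18 mm from the pivot (17.5 towards the tip, 5.5 below, when flat). With the loop hooked, pushing it back to 0 draws the lid in: up to about 10 N near the tip, then past dead centre the seal holds it at 0.
- lever_tip (a point): Middle of the lever's free end, 65 mm from the pivot: steel plate 36 mm wide, 5 mm thick, its mid-plane 4 mm off the pivot axis (above it when flat).
- bar (a point): Centre of the loop's cross bar: round steel, 8 mm thick, 56 mm long, along case y. Legs of 6 mm wire, 56 mm apart, run 90 mm from its ends to the hinge on the lever; lever and keeper pass between them. Swings freely, falls by its weight. At the start folded back round the flat lever, bar 43 mm behind the case. Reaches 72 to 108 mm from the pivot; drags the lever along when swung over.
- case_shut: The other case, alike but shut and latched, immovable; to be left alone. Origin and axes as for the first; its latch reaches 197 mm high.
- torch: Bystander: black torch, 140 mm long, 44 mm high, loose, lying on the table. Origin under its middle.
- tape: Bystander: roll of tape, 84 mm across, 48 mm high, loose. Origin under its middle.
- battery: Bystander: battery pack, 100 x 60 x 67 mm, loose. Origin under its middle.
- lid_shell: The lid itself, a black half-shell 200 mm wide and 82 mm thick with the keeper on it. Origin on the lid's hinge axis; axes as the case's when shut. It and the seal are not to be forced: a firm hand of 10 to 20 N is enough to seat it on the seal.
- lever_plate: The lever's plate, steel, 36 x 73 x 5 mm. Origin on the pivot axis; its x runs to the lever's tip. Once past dead centre it snaps flat by itself; no more than 25 N is ever needed on its outer half.

How it is judged:
By the outcome, as a careful person would: the job done as asked, in the order asked, and still so for the second after the job is handed in, with the robot touching nothing.
It also fails if it takes over 69 s, if anything falls off the work surface, if the arm or the gripper's body presses on something with over 40 N, if the wrist force passes 120 N, or if a joint passes its speed limit or range.

## Working session

There is one attempt and no reset: what is moved stays moved. The work goes in short steps, Python scripts to look and compute and a tool call to move; the robot and the scene stay as the last step left them, time stands still between calls to the robot, and variables do not carry over. Pictures are saved under pics/ and viewed, and the job is handed in when it is done.

Besides the shell and the picture viewer there is one more tool, called as name([rows], argument=value, ...), one row to a line, values as JSON. servo_tool: Moves the arm, as the interface text tells. Its arguments: {"type":"object","properties":{"increments":{"type":"array","items":{"type":"object","properties":{"offset":{"type":"array","items":{"type":"number"}},"yaw":{"type":"number"}}}},"claw":{"type":"number"},"force":{"type":"number"}},"required":["increments"]}

```bash
ls; mkdir -p pics
cat > h.py <<'E'
import numpy as np,cv2
from workcell import env
def cam(n):
    m=env.camera_model(n); f=210/np.tan(np.radians(m["vertical_fov"])/2)
    K=np.array([[f,0,m["cx"]],[0,f,m["cy"]],[0,0,1.]])
    return K,np.array(m["D"],float),np.array(m["world_from_camera"])
def ray(c,uv):
    K,D,T=c
    p=cv2.undistortPoints(np.array(uv,float).reshape(-1,1,2),K,D).reshape(-1,2)
    d=np.c_[p[:,0],-p[:,1],-np.ones(len(p))]
    return T[:3,3],d@T[:3,:3].T
def pts(c,uv,z):
    o,d=ray(c,uv); return o+d*np.reshape(z,(-1,1))
def plane(c,uv,h):
    o,d=ray(c,uv); return o+d*((h-o[2])/d[:,2])[:,None]
def proj(c,P):
    K,D,T=c; P=np.atleast_2d(P); q=(P-T[:3,3])@T[:3,:3]; q=q*[1,-1,-1]
    return cv2.projectPoints(q,np.zeros(3),np.zeros(3),K,D)[0].reshape(-1,2)
def snap(n,tag):
    c=cam(n); im,d=env.read_camera(n)
    cv2.imwrite(f"pics/{tag}.png",im[:,:,::-1]); np.savez(f"pics/{tag}.npz",im=im,d=d,K=c[0],D=c[1],T=c[2])
    return c,im,d
def load(tag):
    z=np.load(f"pics/{tag}.npz"); return (z["K"],z["D"],z["T"]),z["im"],z["d"]
E
python3 - <<'E'
from h import *
print(env.get_state())
for n in("scene","side","wrist"):
    c,im,d=snap(n,n+"0"); print(n,c[0][0],c[1],c[2])
E
```

```text
pics
{'clock': 0.0, 'joint_pos': array([1.08941795e+00, 3.13993273e-01, 4.49944002e-02, 1.30360622e+00,
       8.08132509e-06, 1.43119072e+00]), 'qvel': array([ 3.15084560e-05, -6.02162666e-05,  2.58379214e-06,  9.20217163e-04,
        6.48053205e-05, -1.62698224e-03]), 'tau': array([ 6.47234083e-04, -4.80622852e+01,  2.98534441e+01,  1.92880217e-02,
        9.58396276e-05, -2.98773230e-06]), 'tcp_pos': array([0.19248907, 0.54128692, 0.23041924]), 'orientation': array([ 0.69660897,  0.11963958,  0.69700518, -0.12085567]), 'wrist_force': array([-0.50800531, -0.10363989, -0.15784382]), 'ft_torque': array([-0.01199957, -0.00642902,  0.0131815 ]), 'finger_gap': 0.08539044406199496}
scene [542.16651975   0.         276.91607404] [-0.03591718  0.          0.          0.          0.        ] [[ 0.1137852   0.94171518 -0.31658403  0.16509343]
 [-0.99346228  0.11081681 -0.02742851 -0.03468856]
 [ 0.00925299  0.31763525  0.94816783  1.42766425]
 [ 0.          0.          0.          1.        ]]
side [446.81445428   0.         281.76290783] [-0.08793181  0.          0.          0.          0.        ] [[ 0.95981978  0.26948499 -0.07825494  0.53011557]
 [-0.28051727  0.91397457 -0.2931903  -0.27339375]
 [-0.00748736  0.30336171  0.95284606  1.05556962]
 [ 0.          0.          0.          1.        ]]
wrist [296.07186738   0.         280.11208357] [-0.00272877  0.          0.          0.          0.        ] [[ 0.33493278 -0.89498648 -0.29465105  0.11686298]
 [ 0.94224124  0.31773076  0.10596517  0.56858428]
 [-0.00121769 -0.31312357  0.94971161  0.37328944]
 [ 0.          0.          0.          1.        ]]
```

View pics/scene0.png

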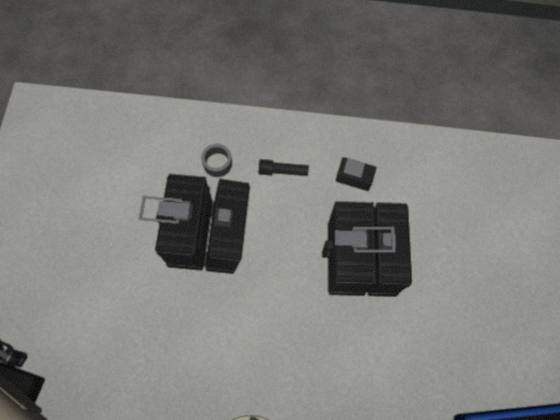

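View pics/side0.png

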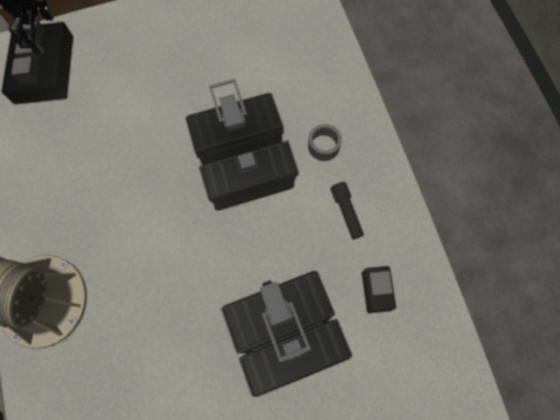

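View pics/wrist0.png

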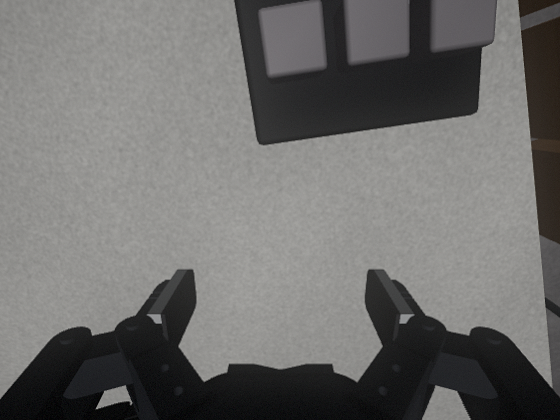

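The ajar case is on the left in the scene view: body at (183,222), lid at (229,225), loop folded back at (150,208). In the side view it is at (245,150). Next I'll measure it.

Run:
```python
from h import *
c,im,d=load("scene0"); cv2.imwrite("pics/sc_z.png",cv2.resize(im[150:300,110:310,::-1],None,fx=4,fy=4,interpolation=cv2.INTER_CUBIC))
c2,im2,d2=load("side0"); cv2.imwrite("pics/si_z.png",cv2.resize(im2[70:220,160:330,::-1],None,fx=4,fy=4,interpolation=cv2.INTER_CUBIC))
# depth-based point cloud heights
for n in("scene0","side0"):
    c,im,d=load(n); print(n,(d>0).mean())
    v,u=np.mgrid[0:420,0:560]; P=pts(c,np.c_[u.ravel(),v.ravel()],d.ravel()).reshape(420,560,3)
    np.save(f"pics/{n}_P.npy",P)
    if n=="scene0": 
        for uv in [(183,240),(185,190),(228,240),(235,195),(175,210),(224,215),(150,208),(120,250)]: print(uv,P[uv[1],uv[0]].round(4))
    else:
        for uv in [(260,115),(210,135),(240,180),(280,165),(232,110),(247,160),(300,250)]: print(uv,P[uv[1],uv[0]].round(4))
```

```text
scene0 0.9960289115646258
(183, 240) [0.4899 0.2182 0.1696]
(185, 190) [0.6157 0.2339 0.1744]
(228, 240) [0.5046 0.1116 0.1621]
(235, 195) [0.6223 0.111  0.1601]
(175, 210) [0.5548 0.2447 0.195 ]
(224, 215) [0.5595 0.1275 0.1841]
(150, 208) [6.141e-01 3.591e-01 2.000e-04]
(120, 250) [ 4.859e-01  4.178e-01 -4.000e-04]
side0 0.995922619047619
(260, 115) [0.6205 0.2339 0.1696]
(210, 135) [0.5008 0.2193 0.1662]
(240, 180) [0.5379 0.1001 0.156 ]
(280, 165) [0.6307 0.1083 0.1586]
(232, 110) [0.5621 0.2474 0.198 ]
(247, 160) [0.5635 0.1274 0.1865]
(300, 250) [ 0.6326 -0.0519 -0.0015]
```

View pics/sc_z.png

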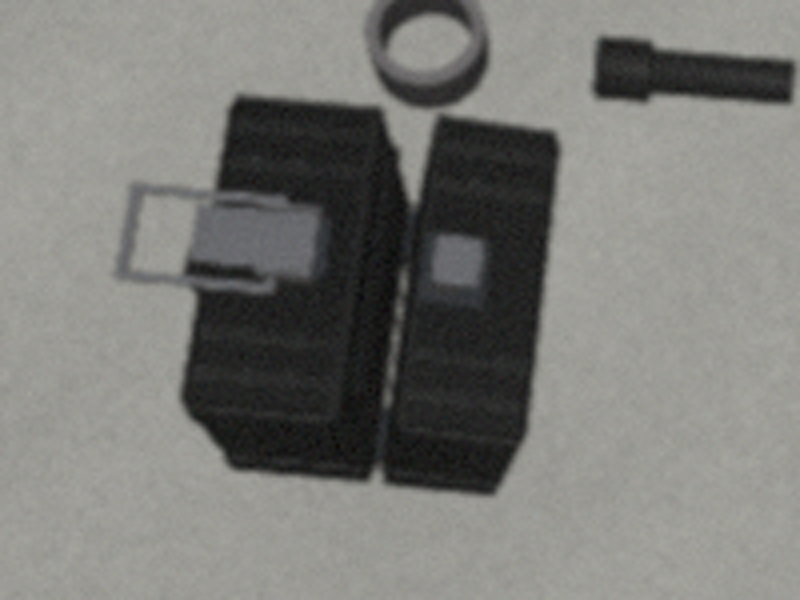

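View pics/si_z.png

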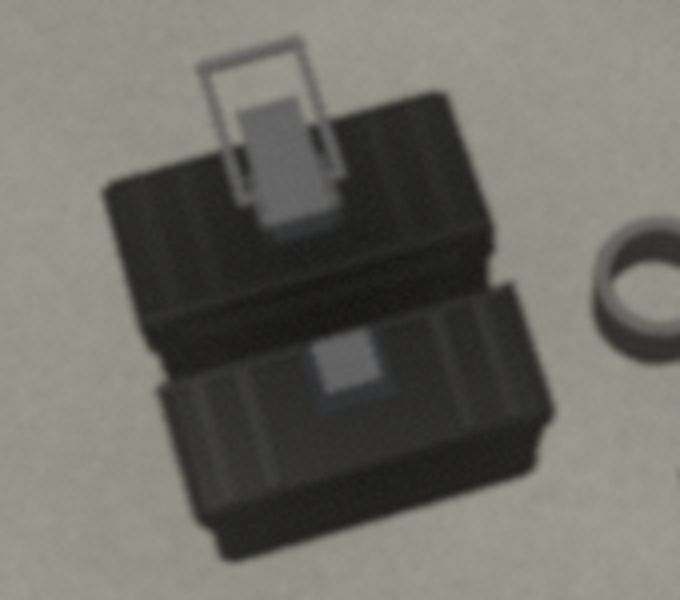

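Run:
```python
from h import *
for n,roi in(("scene0",(110,310,150,300)),("side0",(160,330,70,220))):
    P=np.load(f"pics/{n}_P.npy")[roi[2]:roi[3],roi[0]:roi[1]].reshape(-1,3)
    im=load(n)[1][roi[2]:roi[3],roi[0]:roi[1]].reshape(-1,3).max(1)
    m=(P[:,2]>.163)&(P[:,2]<.178)&(P[:,1]>.165)&(im<80)
    r=cv2.minAreaRect((P[m][:,:2]*1000).astype(np.float32)); print(n,m.sum(),r, cv2.boxPoints(r).round(1).tolist())
    m=(P[:,2]>.145)&(P[:,2]<.172)&(P[:,1]<.16)&(P[:,0]>.4)&(im<80)
    Q=P[m]; A=np.c_[Q[:,:2],np.ones(len(Q))]
    w=np.ones(len(Q),bool)
    for _ in range(5):
        s=np.linalg.lstsq(A[w],Q[w,2],rcond=None)[0]; w=abs(A@s-Q[:,2])<.005
    r=cv2.minAreaRect((Q[w][:,:2]*1000).astype(np.float32)); print("lid",w.sum(),s,np.arctan(np.hypot(*s[:2])),r,cv2.boxPoints(r).round(1).tolist())
    for lo,ylo,yhi in((.176,.10,.16),(.185,.19,.30)):
        m=(P[:,2]>lo)&(P[:,2]<.21)&(P[:,1]>ylo)&(P[:,1]<yhi)
        print("hi",m.sum(),P[m].mean(0).round(4),P[m].min(0).round(4),P[m].max(0).round(4))
```

```text
scene0 2528 ((556.1948852539062, 231.13339233398438), (204.76480102539062, 106.46875), 1.037168264389038) [[452.8999938964844, 282.5], [454.79998779296875, 176.10000610351562], [659.5, 179.8000030517578], [657.5999755859375, 286.20001220703125]]
lid 2172 [-0.00313033  0.18314163  0.14178153] 0.18116018107465778 ((558.0729370117188, 117.63455963134766), (204.44252014160156, 79.71370697021484), 1.1073307991027832) [[455.1000061035156, 155.5], [456.6000061035156, 75.80000305175781], [661.0, 79.80000305175781], [659.5, 159.5]]
hi 151 [0.5588 0.1294 0.1865] [0.5435 0.1146 0.1762] [0.5955 0.1532 0.194 ]
hi 634 [0.5565 0.2473 0.1947] [0.5254 0.2063 0.1851] [0.5884 0.2995 0.2044]
side0 2906 ((559.6840209960938, 230.99496459960938), (202.39743041992188, 107.77550506591797), 1.145037055015564) [[457.3999938964844, 282.79998779296875], [459.6000061035156, 175.10000610351562], [661.9000244140625, 179.10000610351562], [659.7999877929688, 286.8999938964844]]
lid 3099 [-0.00514551  0.19051407  0.14259921] 0.18832509982287826 ((562.2007446289062, 116.21652221679688), (202.7803497314453, 80.96804809570312), 1.7122503519058228) [[459.6000061035156, 153.6999969482422], [462.1000061035156, 72.69999694824219], [664.7999877929688, 78.80000305175781], [662.2999877929688, 159.6999969482422]]
hi 186 [0.5614 0.1282 0.1878] [0.5462 0.1144 0.1826] [0.5766 0.1432 0.1939]
hi 747 [0.5593 0.2477 0.1942] [0.5279 0.2054 0.1851] [0.59   0.2999 0.2019]
```

Run:
```python
from h import *
from scipy.spatial.transform import Rotation as R
def tri(a,b):
    o1,d1=ray(load("scene0")[0],[a]);o2,d2=ray(load("side0")[0],[b]);d1=d1[0]/np.linalg.norm(d1);d2=d2[0]/np.linalg.norm(d2)
    s=np.linalg.lstsq(np.c_[d1,-d2],o2-o1,rcond=None)[0];p,q=o1+s[0]*d1,o2+s[1]*d2
    return ((p+q)/2*1000).round(1),round(1000*np.linalg.norm(p-q),1)
Z=lambda a:(110+(a[0]+.5)/4-.5,150+(a[1]+.5)/4-.5)
S=lambda a:(160+(a[0]+.5)/4-.5,70+(a[1]+.5)/4-.5)
print("bar ends",tri(Z((134,186)),S((300,42))),tri(Z((121,277)),S((204,68))))
print("lever tip", tri(Z((196,206)),S((297,100))),tri(Z((190,262)),S((240,113))))
print("lid outer top", tri(Z((556,140)),S((552,412))),tri(Z((524,432)),S((205,512))))
print("lid inner top", tri(Z((437,117)),S((512,287))),tri(Z((405,432)),S((163,388))))
s=env.get_state();q=s["orientation"];Rm=R.from_quat([q[1],q[2],q[3],q[0]]).as_matrix();print(Rm.round(4))
c=cam("wrist");print((Rm.T@(c[2][:3,3]-s["tcp_pos"])).round(4))
```

```text
bar ends (array([587.1, 333. , 178.7]), np.float64(1.8)) (array([529.1, 330. , 180.3]), np.float64(4.4))
lever tip (array([575.7, 290.4, 187.4]), np.float64(1.4)) (array([541.2, 288.3, 189.6]), np.float64(5.9))
lid outer top (array([662.4,  84. , 143.9]), np.float64(5.3)) (array([466.8,  76.7, 157.9]), np.float64(2.9))
lid inner top (array([662.3, 158.3, 157.4]), np.float64(1.9)) (array([459.7, 149. , 162.7]), np.float64(8.8))
[[-6.000e-04  3.352e-01  9.422e-01]
 [-1.200e-03  9.422e-01 -3.352e-01]
 [-1.000e+00 -1.400e-03 -2.000e-04]]
[-1.428e-01  1.000e-04 -8.040e-02]
```

servo_tool([
  {"offset":[-2,-0.5,0.7],"yaw":-4},
  {"offset":[-4.5,-2,3],"yaw":-9},
  {"offset":[-6.5,-4.5,6.5],"yaw":-14},
  {"offset":[-8,-7.5,10.5],"yaw":-19},
  {"offset":[-10,-10.5,15],"yaw":-20.7},
  {"offset":[-11,-13.5,19.5],"yaw":-20.7},
  {"offset":[-12,-16,23.5],"yaw":-20.7},
  {"offset":[-12.5,-18,27],"yaw":-20.7},
], claw=0, force=20)

```text
clock: 0.95
tcp_pos: [0.3852, 0.2827, 0.3567]
orientation: [0.707, -0.007, 0.707, 0.007]
wrist_force: [1.0, 0.2, 0.8]
finger_gap: -0.0001
```

```bash
cat >> h.py <<'E'
from scipy.spatial.transform import Rotation as R
def st():
    s=env.get_state();q=s["orientation"];M=R.from_quat([q[1],q[2],q[3],q[0]]).as_matrix()
    print("t%.2f"%s["clock"],"tcp",(s["tcp_pos"]*1000).round(1),"F",s["wrist_force"].round(2),"gap",round(s["finger_gap"]*1000,1),"yangle",np.degrees(np.arctan2(M[1,1],M[0,1])).round(2),"tilt",M[:,0].round(3))
    return s,M
E
python3 - <<'E'
from h import *
s,M=st(); print(s["joint_pos"].round(3)); print(M.T@(np.array([.50,.2,.36])-s["tcp_pos"])*100)
E
```

```text
t0.95 tcp [385.2 282.7 356.7] F [0.97 0.21 0.83] gap -0.1 yangle 91.14 tilt [ 0.001  0.001 -1.   ]
[0.465 0.117 0.101 1.554 0.    0.445]
[-0.32831392 -8.4989631  11.30866264]
```

servo_tool([
  {"offset":[0,-2,3],"yaw":0},
  {"offset":[0,-4.5,6.5],"yaw":0},
  {"offset":[0,-6.5,9],"yaw":0},
  {"offset":[0,-7.5,10.3],"yaw":0},
  {"offset":[0,-8,11],"yaw":0},
  {"offset":[0,-8,11],"yaw":0},
  {"offset":[0,-8,11],"yaw":0},
  {"offset":[0,-8,11],"yaw":0},
])

```text
clock: 1.75
tcp_pos: [0.4951, 0.2074, 0.3561]
orientation: [0.707, -0.007, 0.707, 0.008]
wrist_force: [-0.3, 0.2, -0.4]
finger_gap: -0.0001
```

Run:
```python
from h import *
st(); snap("wrist","w1");
```

```text
t1.75 tcp [495.1 207.4 356.1] F [-0.34  0.22 -0.37] gap -0.1 yangle 91.21 tilt [ 0.  0. -1.]
```

View pics/w1.png

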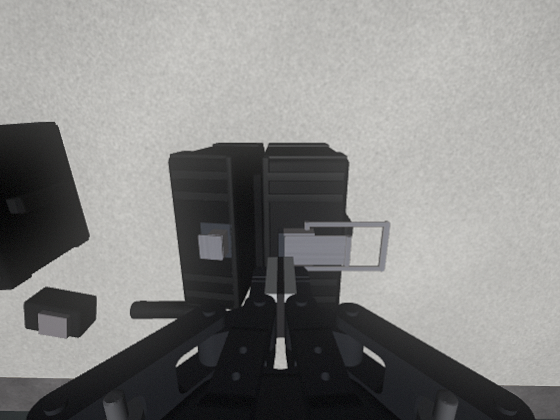

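The wrist view shows the lid with its keeper at (211,247), the body on the right, the flat lever at (320,245) and the loop's bar at x≈384, rows 222-270. I'll measure these from depth.

```bash
python3 - <<'E'
from h import *
c,im,d=load("w1")
v,u=np.mgrid[0:420,0:560]; P=pts(c,np.c_[u.ravel(),v.ravel()],d.ravel()).reshape(420,560,3)*1000
np.set_printoptions(suppress=True,linewidth=200)
for v_ in (246,): 
    for u_ in list(range(376,396)): print(u_,im[v_,u_].max(),P[v_,u_].round(1))
print("bar pts", [P[r,384].round(0).tolist() for r in range(222,270,8)])
for u_ in (262,264,266,268,300,325,344,346,348,350): print("row200",u_,P[200,u_].round(1))
for u_ in (171,173,175,178,200,228,230,232,234): print("row200",u_,P[200,u_].round(1))
for u_ in (190,196,200,204,210,216,222,226,230): print("row247",u_,P[247,u_].round(1))
m=(P[:,:,2]>163)&(P[:,:,2]<178)&(P[:,:,1]>165)&(v<250)&(P[:,:,1]<300)
r=cv2.minAreaRect(P[m][:,:2].astype(np.float32));print(r)
# parting-edge and back-edge lines of body top per row
for row in range(170,225,10):
    k=np.where(m[row])[0]; print(row,P[row,k[0]].round(1),P[row,k[-1]].round(1))
E
python3 -c "
import cv2;i=cv2.imread('pics/w1.png');cv2.imwrite('pics/w1z.png',cv2.resize(i[130:300,160:400],None,fx=3.3,fy=3.3,interpolation=cv2.INTER_CUBIC))"
```

```text
376 189 [639.  387.3   1.4]
377 190 [639.8 389.7  -0.3]
378 190 [638.6 390.7   2.1]
379 180 [639.9 393.6  -0.9]
380 137 [639.3 395.    0.5]
381 114 [555.7 325.7 186. ]
382 135 [555.2 326.5 186.9]
383 142 [555.  327.5 187.3]
384 139 [554.6 328.3 188.3]
385 143 [553.7 328.7 190.2]
386 142 [554.6 330.7 188.1]
387 155 [554.7 331.9 187.9]
388 184 [639.1 409.9   0.1]
389 194 [639.  411.6   0.4]
390 194 [639.2 413.7  -0.2]
391 199 [639.2 415.6  -0.2]
392 199 [638.6 416.9   1. ]
393 198 [638.7 418.8   0.8]
394 197 [638.8 420.8   0.4]
395 197 [638.7 422.6   0.5]
bar pts [[526.0, 325.0, 186.0], [535.0, 326.0, 188.0], [545.0, 327.0, 188.0], [555.0, 328.0, 188.0], [565.0, 330.0, 188.0], [575.0, 331.0, 189.0]]
row200 262 [509.3 186.8 165. ]
row200 264 [507.6 189.5 170.9]
row200 266 [507.2 191.8 172.1]
row200 268 [507.1 194.1 172.3]
row200 300 [506.1 230.7 173.2]
row200 325 [505.6 259.3 172.6]
row200 344 [506.  281.8 169.5]
row200 346 [506.7 284.7 166.9]
row200 348 [552.8 327.9   0.2]
row200 350 [552.5 331.1   1.2]
row200 171 [559.2  18.7   1. ]
row200 173 [515.1  78.2 152.9]
row200 175 [514.4  81.3 154.8]
row200 178 [513.7  85.7 157. ]
row200 200 [511.6 113.5 162.3]
row200 228 [509.3 147.6 168.1]
row200 230 [508.7 150.2 170.1]
row200 232 [509.1 152.3 168.6]
row200 234 [509.3 154.5 167.5]
row247 190 [574.4  96.1 158.7]
row247 196 [574.3 103.6 158.6]
row247 200 [561.4 116.4 186. ]
row247 204 [561.1 121.2 186.4]
row247 210 [561.  128.1 186.2]
row247 216 [559.2 135.8 189.7]
row247 222 [560.  142.3 187.8]
row247 226 [565.3 144.7 176.2]
row247 230 [568.7 148.1 168.6]
((513.1150512695312, 236.1490478515625), (114.20136260986328, 100.20128631591797), 1.2993685007095337)
170 [473.9 185.7 165.8] [471.5 283.6 167.7]
180 [485.6 185.6 164.9] [482.6 283.2 169.2]
190 [496.3 187.  168.9] [495. 285. 166.]
200 [509.3 186.8 165. ] [506.7 284.7 166.9]
210 [521. 187. 167.] [518.5 284.3 168.4]
220 [534.2 186.9 164.8] [532.3 286.4 164.4]
```

View pics/w1z.png

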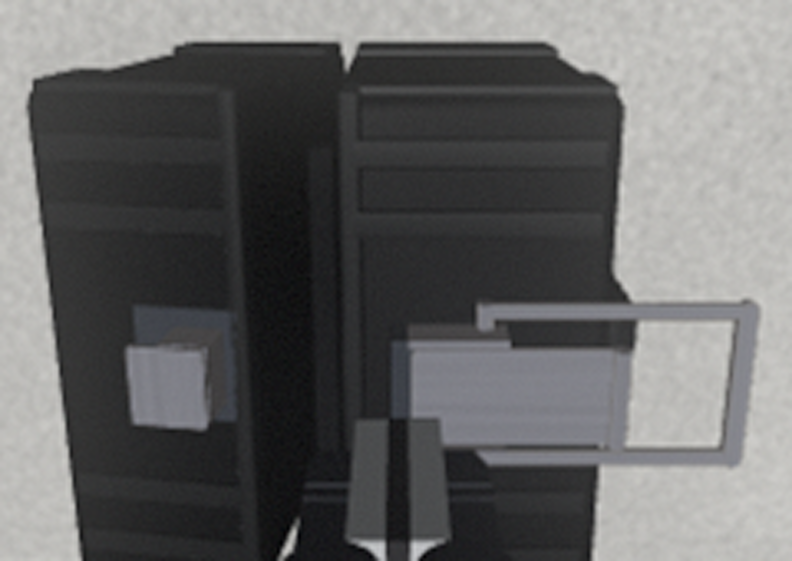

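servo_tool([
  {"offset":[0,-2,1],"yaw":0},
  {"offset":[0,-5,2],"yaw":0},
  {"offset":[0,-9,3.5],"yaw":0},
  {"offset":[0,-13,5],"yaw":0},
  {"offset":[1,-16,5.7],"yaw":0},
  {"offset":[4,-17.8,6],"yaw":0},
  {"offset":[8,-17.8,6],"yaw":0},
  {"offset":[12,-17.8,6],"yaw":0},
])

```text
clock: 2.6
tcp_pos: [0.5597, 0.0296, 0.2352]
orientation: [0.708, -0.007, 0.706, 0.007]
wrist_force: [-0.3, 0.2, 0.9]
finger_gap: -0.0001
```

servo_tool([
  {"offset":[4,0,0],"yaw":0},
  {"offset":[7.5,0,0],"yaw":0},
  {"offset":[9.5,0,0],"yaw":0},
  {"offset":[10.6,0,0],"yaw":0},
  {"offset":[10.6,0.5,0],"yaw":0},
  {"offset":[10.6,1.2,0],"yaw":0},
  {"offset":[10.6,1.8,0],"yaw":0},
  {"offset":[10.6,2.2,0],"yaw":0},
])

```text
clock: 3.4
tcp_pos: [0.56, 0.0526, 0.1312]
orientation: [0.708, -0.007, 0.706, 0.007]
wrist_force: [-0.5, 0.7, -0.4]
finger_gap: 0.0001
```

```bash
python3 - <<'E'
from h import *
st(); snap("side","s1"); snap("wrist","w2")
E
python3 -c "
import cv2,numpy as np;i=cv2.imread('pics/s1.png');j=cv2.imread('pics/w2.png');cv2.imwrite('pics/s1z.png',np.hstack([cv2.resize(i[60:230,160:340],(400,378),interpolation=cv2.INTER_CUBIC),cv2.resize(j,(400,378))]))"
```

```text
t3.40 tcp [560.   52.6 131.2] F [-0.48  0.66 -0.36] gap 0.1 yangle 91.17 tilt [ 0.003  0.    -1.   ]
```

View pics/s1z.png

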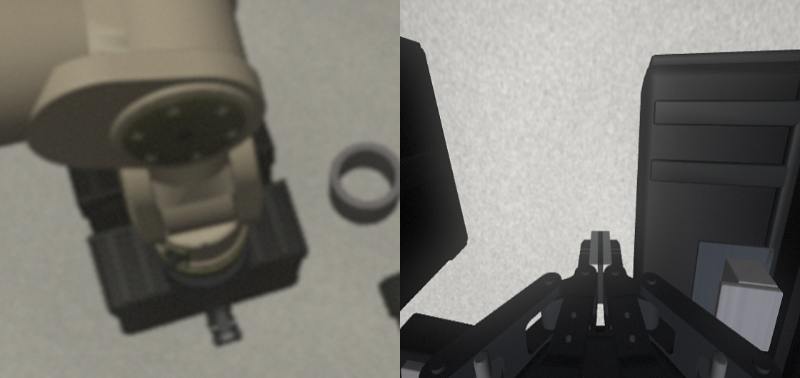

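servo_tool([
  {"offset":[0,0.2,0],"yaw":0},
  {"offset":[0,0.4,0],"yaw":0},
  {"offset":[0,0.6,0],"yaw":0},
  {"offset":[0,0.8,0],"yaw":0},
  {"offset":[0,1.0,0],"yaw":0},
  {"offset":[0,1.2,0],"yaw":0},
  {"offset":[0,1.4,0],"yaw":0},
  {"offset":[0,1.6,0],"yaw":0},
])

```text
clock: 4.3
tcp_pos: [0.559, 0.0647, 0.131]
orientation: [0.707, -0.009, 0.707, 0.004]
wrist_force: [-4.4, -11.9, 10.6]
finger_gap: -0.0001
```

servo_tool([
  {"offset":[0,0.1,0],"yaw":0},
  {"offset":[0,0.2,0],"yaw":0},
  {"offset":[0,0.3,0],"yaw":0},
  {"offset":[0,0.4,0],"yaw":0},
  {"offset":[0,0.5,0],"yaw":0},
  {"offset":[0,0.6,0],"yaw":0},
  {"offset":[0,0.7,0],"yaw":0},
  {"offset":[0,0.8,0],"yaw":0},
])

```text
clock: 5.1
tcp_pos: [0.5603, 0.0727, 0.1319]
orientation: [0.709, -0.008, 0.706, 0.004]
wrist_force: [-1.2, -10.4, 9.9]
finger_gap: -0.0001
```

Run:
```python
from h import *
st(); c,im,d=snap("wrist","w3")
v,u=np.mgrid[0:420,0:560]; P=pts(c,np.c_[u.ravel(),v.ravel()],d.ravel()).reshape(420,560,3)*1000
for r in (150,200,240):
    k=np.where((P[r,:,2]>140)&(P[r,:,2]<175)&(u[r]>200))[0]; print(r,k[0],[P[r,x].round(0).tolist() for x in k[:60:6]])
```

```text
t5.10 tcp [560.3  72.7 131.9] F [ -1.16 -10.4    9.9 ] gap -0.1 yangle 90.97 tilt [ 0.004 -0.006 -1.   ]
150 315 [[493.0, 86.0, 153.0], [492.0, 88.0, 158.0], [492.0, 90.0, 161.0], [492.0, 92.0, 162.0], [492.0, 94.0, 162.0], [492.0, 96.0, 162.0], [492.0, 98.0, 163.0], [492.0, 100.0, 163.0], [491.0, 102.0, 164.0], [491.0, 105.0, 163.0]]
200 314 [[513.0, 86.0, 156.0], [512.0, 88.0, 160.0], [511.0, 90.0, 161.0], [510.0, 92.0, 164.0], [511.0, 95.0, 163.0], [510.0, 96.0, 166.0], [510.0, 99.0, 165.0], [510.0, 101.0, 165.0], [510.0, 103.0, 165.0], [510.0, 106.0, 165.0]]
240 312 [[536.0, 88.0, 145.0], [530.0, 88.0, 159.0], [529.0, 91.0, 161.0], [528.0, 93.0, 163.0], [528.0, 96.0, 162.0], [528.0, 98.0, 162.0], [528.0, 100.0, 163.0], [528.0, 103.0, 163.0], [527.0, 105.0, 164.0], [528.0, 108.0, 163.0]]
```

View pics/w3.png

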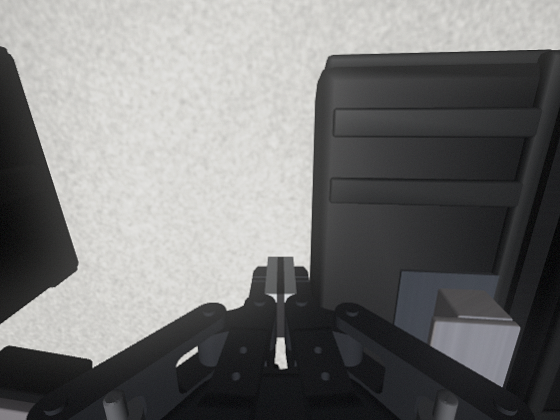

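servo_tool([
  {"offset":[0,-0.5,0],"yaw":0},
  {"offset":[0,-1.0,0],"yaw":0},
  {"offset":[-0.8,-1.0,0],"yaw":0},
  {"offset":[-1.2,-1.0,0],"yaw":0},
  {"offset":[-1.2,-1.0,0],"yaw":0},
  {"offset":[-1.2,-0.7,0],"yaw":0},
  {"offset":[-1.2,-0.4,0],"yaw":0},
  {"offset":[-1.2,-0.2,0],"yaw":0},
])

```text
clock: 5.95
tcp_pos: [0.5586, 0.0732, 0.1417]
orientation: [0.707, -0.008, 0.707, 0.006]
wrist_force: [-0.9, -8.0, 2.3]
finger_gap: 0.0001
```

servo_tool([
  {"offset":[0,0.15,0],"yaw":0},
  {"offset":[0,0.3,0],"yaw":0},
  {"offset":[0,0.45,0],"yaw":0},
  {"offset":[0,0.6,0],"yaw":0},
  {"offset":[0,0.7,0],"yaw":0},
  {"offset":[0,0.8,0],"yaw":0},
  {"offset":[0,0.9,0],"yaw":0},
  {"offset":[0,1.0,0],"yaw":0},
])

```text
clock: 6.75
tcp_pos: [0.5597, 0.0815, 0.1433]
orientation: [0.708, -0.008, 0.706, 0.005]
wrist_force: [-0.9, -10.6, 9.4]
finger_gap: -0.0001
```

Run:
```python
from h import *
st(); c,im,d=snap("wrist","w4")
v,u=np.mgrid[0:420,0:560]; P=pts(c,np.c_[u.ravel(),v.ravel()],d.ravel()).reshape(420,560,3)*1000
for r in (150,200):
    k=np.where((P[r,:,2]>140)&(P[r,:,2]<180)&(u[r]>200))[0]; print(r,k[0],[P[r,x].round(0).tolist() for x in k[:200:8]])
```

```text
t6.75 tcp [559.7  81.5 143.3] F [ -0.85 -10.58   9.36] gap -0.1 yangle 91.02 tilt [ 0.003 -0.005 -1.   ]
150 310 [[495.0, 95.0, 141.0], [492.0, 96.0, 164.0], [492.0, 99.0, 166.0], [492.0, 102.0, 167.0], [492.0, 105.0, 167.0], [492.0, 108.0, 166.0], [492.0, 111.0, 166.0], [491.0, 114.0, 168.0], [491.0, 118.0, 168.0], [491.0, 121.0, 167.0], [491.0, 124.0, 168.0], [491.0, 127.0, 168.0], [491.0, 130.0, 168.0], [491.0, 133.0, 169.0], [491.0, 136.0, 168.0], [491.0, 139.0, 168.0], [491.0, 143.0, 169.0], [491.0, 146.0, 169.0], [491.0, 149.0, 169.0], [491.0, 152.0, 169.0], [491.0, 155.0, 169.0], [490.0, 158.0, 170.0], [490.0, 161.0, 170.0], [490.0, 163.0, 170.0], [490.0, 166.0, 171.0]]
200 309 [[519.0, 95.0, 144.0], [513.0, 97.0, 165.0], [512.0, 100.0, 167.0], [512.0, 103.0, 167.0], [512.0, 106.0, 167.0], [512.0, 110.0, 166.0], [512.0, 113.0, 167.0], [512.0, 116.0, 167.0], [512.0, 119.0, 168.0], [511.0, 122.0, 169.0], [511.0, 125.0, 170.0], [511.0, 128.0, 170.0], [511.0, 132.0, 170.0], [511.0, 135.0, 170.0], [511.0, 138.0, 170.0], [511.0, 141.0, 170.0], [511.0, 145.0, 170.0], [510.0, 147.0, 171.0], [510.0, 150.0, 172.0], [510.0, 153.0, 172.0], [510.0, 157.0, 172.0], [510.0, 160.0, 172.0], [510.0, 164.0, 171.0], [509.0, 165.0, 173.0], [510.0, 169.0, 172.0]]
```

View pics/w4.png

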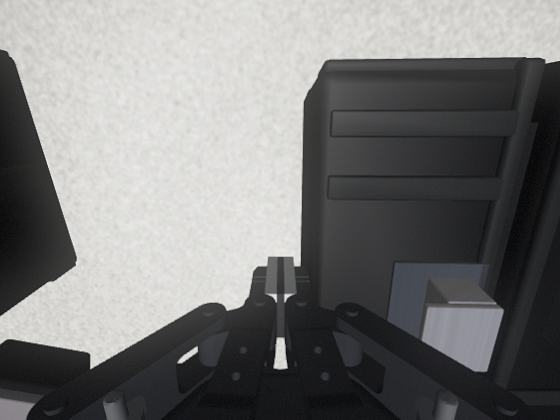

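servo_tool([
  {"offset":[0,0.05,0],"yaw":0},
  {"offset":[0,0.1,0],"yaw":0},
  {"offset":[0,0.15,0],"yaw":0},
  {"offset":[0,0.2,0],"yaw":0},
  {"offset":[0,0.25,0],"yaw":0},
  {"offset":[0,0.3,0],"yaw":0},
  {"offset":[0,0.3,0],"yaw":0},
  {"offset":[0,0.3,0],"yaw":0},
])

```text
clock: 7.6
tcp_pos: [0.5597, 0.0823, 0.1438]
orientation: [0.708, -0.009, 0.706, 0.003]
wrist_force: [-2.9, -17.5, 10.8]
finger_gap: -0.0001
```

Run:
```python
from h import *
st()
```

```text
t7.60 tcp [559.7  82.3 143.8] F [ -2.85 -17.46  10.77] gap -0.1 yangle 90.93 tilt [ 0.003 -0.009 -1.   ]
```

servo_tool([
  {"offset":[0,-1,0],"yaw":0},
  {"offset":[0,-2.5,0],"yaw":0},
  {"offset":[-1,-3.5,0],"yaw":0},
  {"offset":[-4,-3.5,0],"yaw":0},
  {"offset":[-8,-3.5,0],"yaw":0},
  {"offset":[-12,-3,-0.5],"yaw":0},
  {"offset":[-15,-1,-2],"yaw":0},
  {"offset":[-17,2,-4],"yaw":0},
])

```text
clock: 8.4
tcp_pos: [0.5189, 0.1052, 0.3146]
orientation: [0.708, -0.006, 0.706, 0.006]
wrist_force: [1.0, 0.4, 0.4]
finger_gap: -0.0001
```

servo_tool([
  {"offset":[-1,3,-1],"yaw":0},
  {"offset":[-1,7,-2],"yaw":0},
  {"offset":[-1,11,-3],"yaw":0},
  {"offset":[-1,14,-3.5],"yaw":0},
  {"offset":[-1,15.5,-3.5],"yaw":0},
  {"offset":[-1,16,-3.5],"yaw":0},
  {"offset":[-1,16,-3.5],"yaw":0},
  {"offset":[-1,16,-3.5],"yaw":0},
], claw=0.4)

```text
clock: 9.2
tcp_pos: [0.4804, 0.2642, 0.3217]
orientation: [0.707, -0.007, 0.707, 0.006]
wrist_force: [0.2, 0.2, -0.3]
finger_gap: 0.0337
```

Run:
```python
from h import *
np.set_printoptions(suppress=True,linewidth=200)
s,M=st(); c,im,d=snap("wrist","w5")
v,u=np.mgrid[0:420,0:560]; P=pts(c,np.c_[u.ravel(),v.ravel()],d.ravel()).reshape(420,560,3)*1000
np.save("pics/w5_P.npy",P)
mk=lambda lo,hi,x0,x1,y0,y1:(P[:,:,2]>lo)&(P[:,:,2]<hi)&(P[:,:,0]>x0)&(P[:,:,0]<x1)&(P[:,:,1]>y0)&(P[:,:,1]<y1)
for n,m in (("lidtop",mk(160,176,460,540,100,165)),("bodytop",mk(160,180,460,540,195,280))):
    Q=P[m]; A=np.c_[Q[:,:2]-[500,150],np.ones(len(Q))]; print(n,len(Q),np.linalg.lstsq(A,Q[:,2],rcond=None)[0])
m=mk(176,200,530,590,300,350);print("bar",m.sum(),P[m].mean(0),P[m].min(0),P[m].max(0))
m=mk(180,200,530,590,100,165);print("keeper",m.sum(),P[m].mean(0),np.percentile(P[m],3,axis=0),np.percentile(P[m],97,axis=0))
```

```text
t9.20 tcp [480.4 264.2 321.7] F [ 0.25  0.16 -0.28] gap 33.7 yangle 91.05 tilt [-0. -0. -1.]
lidtop 4417 [  0.00930797   0.04253974 169.5248705 ]
bodytop 5708 [  0.00192763   0.00032953 170.75241375]
bar 192 [541.0310293  324.6885437  187.74488086] [530.00511394 300.00209854 183.69445673] [586.14376495 333.14015344 190.01151213]
keeper 746 [557.77197121 152.0640925  191.98702502] [545.64394053 138.44798107 182.95468964] [573.37880119 164.64586436 194.05817504]
```

View pics/w5.png

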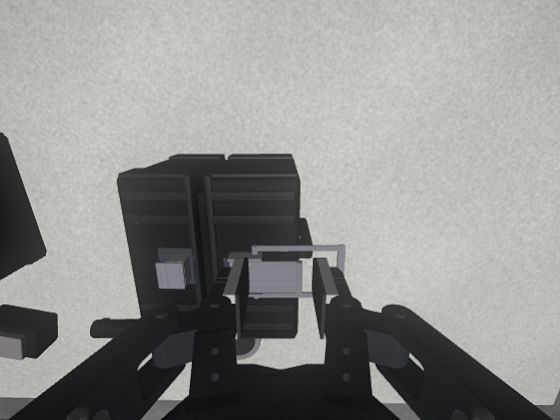

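servo_tool([
  {"offset":[0,2,2.5],"yaw":0},
  {"offset":[0,4.5,5.5],"yaw":0},
  {"offset":[0,6.3,7.7],"yaw":0},
  {"offset":[2,6.3,7.7],"yaw":0},
  {"offset":[5,6.3,7.7],"yaw":0},
  {"offset":[8,6.3,7.7],"yaw":0},
  {"offset":[10,6.3,7.7],"yaw":0},
  {"offset":[11,6.3,7.7],"yaw":0},
])

```text
clock: 10.05
tcp_pos: [0.5552, 0.3279, 0.2093]
orientation: [0.706, -0.007, 0.708, 0.006]
wrist_force: [-1.3, 0.1, -0.5]
finger_gap: 0.0341
```

Run:
```python
from h import *
st(); c,im,d=snap("wrist","w6")
v,u=np.mgrid[0:420,0:560]; P=pts(c,np.c_[u.ravel(),v.ravel()],d.ravel()).reshape(420,560,3)*1000
m=(P[:,:,2]>176)&(P[:,:,2]<194)&(P[:,:,1]>320)&(P[:,:,1]<340)&(P[:,:,0]>525)&(P[:,:,0]<590)
print(m.sum(),P[m].mean(0),P[m].min(0),P[m].max(0))
```

```text
t10.05 tcp [555.2 327.9 209.3] F [-1.25  0.14 -0.49] gap 34.1 yangle 91.01 tilt [-0.003 -0.002 -1.   ]
1350 [554.77511141 328.38437968 187.6814865 ] [525.01971093 320.00687131 183.43900753] [588.162599   333.73392919 190.3712005 ]
```

View pics/w6.png

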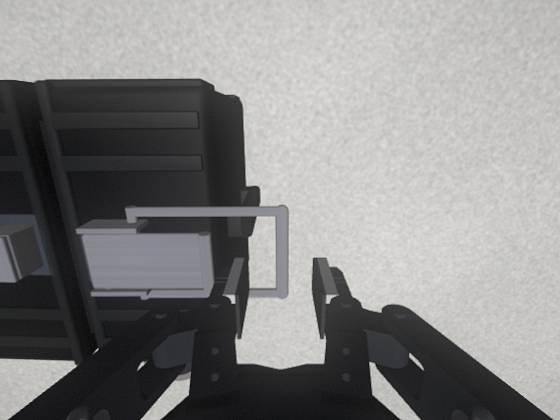

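servo_tool([
  {"offset":[1,0,0],"yaw":0},
  {"offset":[2,0,0],"yaw":0},
  {"offset":[2.8,0.1,0],"yaw":0},
  {"offset":[3.1,0.1,0],"yaw":0},
  {"offset":[3.1,0.1,0],"yaw":0},
  {"offset":[3.1,0.1,0],"yaw":0},
  {"offset":[3.1,0.1,0],"yaw":0},
  {"offset":[3.1,0.1,0],"yaw":0},
])

```text
clock: 10.9
tcp_pos: [0.5559, 0.3308, 0.1813]
orientation: [0.707, -0.007, 0.707, 0.007]
wrist_force: [-0.0, 0.7, -0.3]
finger_gap: 0.0342
```

servo_tool([
  {"offset":[0,0,0],"yaw":0},
  {"offset":[0,0,0],"yaw":0},
  {"offset":[0,0,0],"yaw":0},
  {"offset":[0,0,0],"yaw":0},
  {"offset":[0,0,0],"yaw":0},
  {"offset":[0,0,0],"yaw":0},
  {"offset":[-0.3,0,0],"yaw":0},
  {"offset":[-0.6,0,0],"yaw":0},
], claw=0, force=20)

```text
clock: 11.7
tcp_pos: [0.5557, 0.3291, 0.1865]
orientation: [0.707, -0.008, 0.707, 0.006]
wrist_force: [0.5, -5.4, -1.7]
finger_gap: 0.0066
```

Run:
```python
from h import *
s,M=st()
O=np.array([559,186.3]);a=np.radians(1.1);X=np.array([-np.sin(a),np.cos(a)])
print("case x of tcp",(s["tcp_pos"][:2]*1000-O)@X)
snap("wrist","w7")
```

```text
t11.70 tcp [555.7 329.1 186.5] F [ 0.53 -5.38 -1.67] gap 6.6 yangle 91.06 tilt [-0.    -0.003 -1.   ]
case x of tcp 142.86423785429275
```

View pics/w7.png

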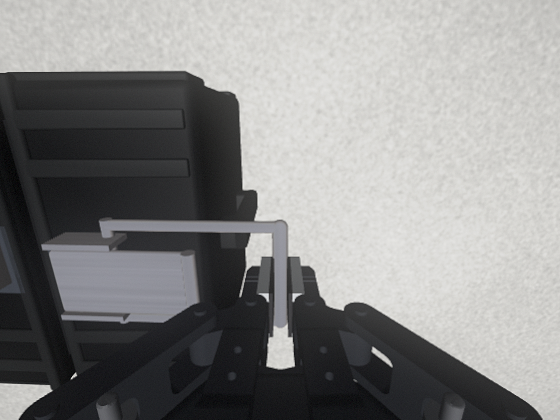

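Run:
```python
from h import *
st()
c,im,d=load("w7")
v,u=np.mgrid[0:420,0:560]; P=pts(c,np.c_[u.ravel(),v.ravel()],d.ravel()).reshape(420,560,3)*1000
for r in (226,232,238,244,250): print([P[r,x].round(1).tolist() for x in (276,279,282,285)])
print([P[227,x].round(1).tolist() for x in range(110,280,20)])
```

```text
t11.75 tcp [555.9 329.1 187. ] F [ 0.31 -5.09 -1.84] gap 6.3 yangle 91.05 tilt [-0.    -0.003 -1.   ]
[[527.3, 326.7, 192.4], [526.2, 328.2, 195.2], [526.8, 329.7, 193.7], [526.9, 331.2, 193.2]]
[[530.1, 326.8, 193.4], [530.0, 328.3, 193.4], [529.9, 329.8, 193.8], [529.8, 331.2, 193.9]]
[[532.6, 326.9, 194.9], [533.0, 328.3, 194.0], [533.0, 329.8, 194.0], [533.0, 331.3, 194.0]]
[[536.3, 326.9, 193.9], [535.4, 328.4, 195.8], [536.5, 329.9, 193.2], [536.7, 331.4, 192.9]]
[[539.5, 326.9, 194.1], [539.2, 328.5, 194.6], [539.9, 330.0, 193.2], [540.6, 331.5, 191.5]]
[[531.2, 241.8, 188.1], [530.3, 253.0, 189.8], [529.6, 263.6, 190.9], [529.3, 273.8, 191.2], [529.0, 283.9, 191.6], [529.1, 293.7, 190.8], [528.6, 303.8, 191.4], [528.2, 313.9, 192.1], [527.6, 323.8, 193.1]]
```

servo_tool([
  {"offset":[0,0,0],"yaw":0},
  {"offset":[0,0,0],"yaw":0},
  {"offset":[0,0,0],"yaw":0},
  {"offset":[0.4,0,0],"yaw":0},
  {"offset":[0.8,0,0],"yaw":0},
  {"offset":[1.2,0,0],"yaw":0},
  {"offset":[1.3,0,0],"yaw":0},
  {"offset":[1.3,0,0],"yaw":0},
], claw=0.3)

```text
clock: 12.55
tcp_pos: [0.5554, 0.3306, 0.1733]
orientation: [0.707, -0.007, 0.707, 0.007]
wrist_force: [-0.1, -0.5, 0.3]
finger_gap: 0.0256
```

servo_tool([
  {"offset":[0,0,0],"yaw":0},
  {"offset":[0,0,0],"yaw":0},
  {"offset":[0,0,0],"yaw":0},
  {"offset":[0,0,0],"yaw":0},
  {"offset":[0,0,0],"yaw":0},
  {"offset":[0,0,0],"yaw":0},
  {"offset":[-0.3,0,0],"yaw":0},
  {"offset":[-0.6,0,0],"yaw":0},
], claw=0, force=20)

```text
clock: 13.35
tcp_pos: [0.5557, 0.3291, 0.1796]
orientation: [0.707, -0.007, 0.707, 0.006]
wrist_force: [1.1, -5.6, -2.4]
finger_gap: 0.0069
```

Run:
```python
from h import *
s,M=st()
c,im,d=snap("wrist","w8")
st()
v,u=np.mgrid[0:420,0:560]; P=pts(c,np.c_[u.ravel(),v.ravel()],d.ravel()).reshape(420,560,3)*1000
m=(P[:,:,2]>176)&(P[:,:,2]<200)&(P[:,:,1]>322)&(P[:,:,1]<336)&(P[:,:,0]>525)&(P[:,:,0]<542)
print(m.sum(),np.median(P[m],axis=0))
```

```text
t13.35 tcp [555.7 329.1 179.6] F [ 1.05 -5.63 -2.39] gap 6.9 yangle 91.05 tilt [-0.001 -0.003 -1.   ]
t13.40 tcp [555.8 329.1 180.1] F [-0.88 -6.34 -0.98] gap 6.8 yangle 91.05 tilt [-0.    -0.003 -1.   ]
646 [531.91729049 328.32796583 193.39087103]
```

Run:
```python
import numpy as np
N=40;b=np.radians(np.linspace(3,181.6,N+1)); s=np.clip((np.degrees(b)-25)/(181.6-25),0,1); f=2.1*s
h=f-np.radians(17.4)
x=35+18.3*np.cos(h)+90*np.cos(b); z=190+18.3*np.sin(h)+90*np.sin(b)
for i in range(0,N+1): print(i,round(np.degrees(b[i])),round(np.degrees(f[i])),"bar",x[i].round(1),z[i].round(1), "toolx %.2f tooly %.2f"%(-(z[i]-188.7)/10,(x[i]-144.4)/10))
```

```text
0 3 0 bar 142.3 189.2 toolx -0.05 tooly -0.21
1 7 0 bar 141.7 196.2 toolx -0.75 tooly -0.27
2 12 0 bar 140.5 203.1 toolx -1.44 tooly -0.39
3 16 0 bar 138.8 209.9 toolx -2.12 tooly -0.56
4 21 0 bar 136.6 216.6 toolx -2.79 tooly -0.78
5 25 0 bar 133.8 223.1 toolx -3.44 tooly -1.06
6 30 4 bar 130.9 230.4 toolx -4.17 tooly -1.35
7 34 7 bar 127.4 237.4 toolx -4.87 tooly -1.70
8 39 11 bar 123.4 244.1 toolx -5.54 tooly -2.10
9 43 14 bar 118.9 250.5 toolx -6.18 tooly -2.55
10 48 17 bar 113.9 256.5 toolx -6.78 tooly -3.05
11 52 21 bar 108.5 262.1 toolx -7.34 tooly -3.59
12 57 24 bar 102.7 267.3 toolx -7.86 tooly -4.17
13 61 28 bar 96.6 272.0 toolx -8.33 tooly -4.78
14 66 31 bar 90.1 276.2 toolx -8.75 tooly -5.43
15 70 35 bar 83.3 280.0 toolx -9.13 tooly -6.11
16 74 38 bar 76.3 283.1 toolx -9.44 tooly -6.81
17 79 41 bar 69.0 285.8 toolx -9.71 tooly -7.54
18 83 45 bar 61.6 287.8 toolx -9.91 tooly -8.28
19 88 48 bar 54.1 289.3 toolx -10.06 tooly -9.03
20 92 52 bar 46.5 290.2 toolx -10.15 tooly -9.79
21 97 55 bar 38.9 290.6 toolx -10.19 tooly -10.55
22 101 59 bar 31.2 290.3 toolx -10.16 tooly -11
[... 222 characters left out ...]
280.6 toolx -9.19 tooly -14.95
28 128 79 bar -11.8 277.0 toolx -8.83 tooly -15.62
29 132 83 bar -18.1 273.0 toolx -8.43 tooly -16.25
30 137 86 bar -24.1 268.5 toolx -7.98 tooly -16.85
31 141 89 bar -29.7 263.5 toolx -7.48 tooly -17.41
32 146 93 bar -34.9 258.2 toolx -6.95 tooly -17.93
33 150 96 bar -39.7 252.5 toolx -6.38 tooly -18.41
34 155 100 bar -44.0 246.4 toolx -5.77 tooly -18.84
35 159 103 bar -47.8 240.1 toolx -5.14 tooly -19.22
36 164 107 bar -51.1 233.5 toolx -4.48 tooly -19.55
37 168 110 bar -53.9 226.7 toolx -3.80 tooly -19.83
38 173 113 bar -56.2 219.7 toolx -3.10 tooly -20.06
39 177 117 bar -57.9 212.5 toolx -2.38 tooly -20.23
40 182 120 bar -59.1 205.3 toolx -1.66 tooly -20.35
```

servo_tool([
  {"offset":[-0.75,-0.25,0],"yaw":0},
  {"offset":[-1.45,-0.4,0],"yaw":0},
  {"offset":[-2.1,-0.55,0],"yaw":0},
  {"offset":[-2.8,-0.8,0],"yaw":0},
  {"offset":[-3.45,-1.05,0],"yaw":0},
  {"offset":[-4.15,-1.35,0],"yaw":0},
  {"offset":[-4.85,-1.7,0],"yaw":0},
  {"offset":[-5.55,-2.1,0],"yaw":0},
])

```text
clock: 14.2
tcp_pos: [0.5561, 0.3091, 0.2357]
orientation: [0.707, -0.007, 0.707, 0.007]
wrist_force: [0.2, -1.4, -2.5]
finger_gap: 0.0066
```

Run:
```python
from h import *
st(); snap("wrist","w9")
```

```text
t14.20 tcp [556.1 309.1 235.7] F [ 0.22 -1.4  -2.49] gap 6.6 yangle 91.11 tilt [-0. -0. -1.]
```

View pics/w9.png

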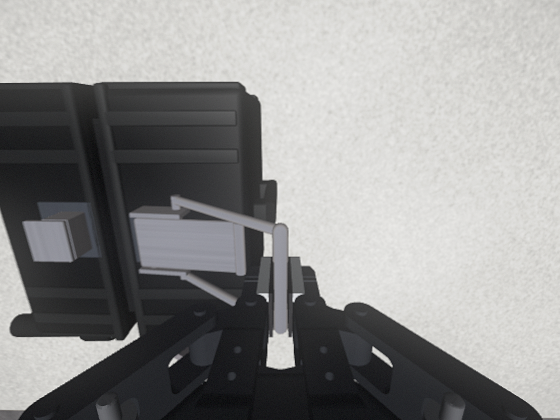

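servo_tool([
  {"offset":[-0.65,-0.45,0],"yaw":0},
  {"offset":[-1.25,-0.95,0],"yaw":0},
  {"offset":[-1.8,-1.5,0],"yaw":0},
  {"offset":[-2.3,-2.1,0],"yaw":0},
  {"offset":[-2.8,-2.7,0],"yaw":0},
  {"offset":[-3.2,-3.35,0],"yaw":0},
  {"offset":[-3.6,-4.0,0],"yaw":0},
  {"offset":[-3.9,-4.7,0],"yaw":0},
])

```text
clock: 15.05
tcp_pos: [0.5571, 0.2623, 0.2748]
orientation: [0.707, -0.007, 0.707, 0.007]
wrist_force: [1.1, 1.3, -1.6]
finger_gap: 0.0073
```

Run:
```python
from h import *
st(); snap("wrist","w10")
```

```text
t15.05 tcp [557.1 262.3 274.8] F [ 1.12  1.29 -1.6 ] gap 7.3 yangle 91.12 tilt [ 0.  0. -1.]
```

View pics/w10.png

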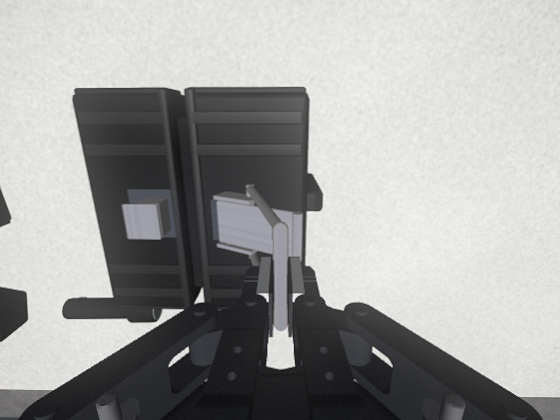

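servo_tool([
  {"offset":[-0.25,-0.7,0],"yaw":0},
  {"offset":[-0.45,-1.45,0],"yaw":0},
  {"offset":[-0.6,-2.2,0],"yaw":0},
  {"offset":[-0.7,-3.0,0],"yaw":0},
  {"offset":[-0.75,-3.75,0],"yaw":0},
  {"offset":[-0.7,-4.5,0],"yaw":0},
  {"offset":[-0.65,-5.25,0],"yaw":0},
  {"offset":[-0.5,-6.0,0],"yaw":0},
])

```text
clock: 15.9
tcp_pos: [0.5583, 0.2022, 0.2794]
orientation: [0.707, -0.007, 0.707, 0.007]
wrist_force: [2.5, 2.5, -0.4]
finger_gap: 0.0067
```

Run:
```python
from h import *
st(); snap("wrist","w11")
```

```text
t15.90 tcp [558.3 202.2 279.4] F [ 2.49  2.55 -0.42] gap 6.7 yangle 91.11 tilt [ 0.  0. -1.]
```

View pics/w11.png

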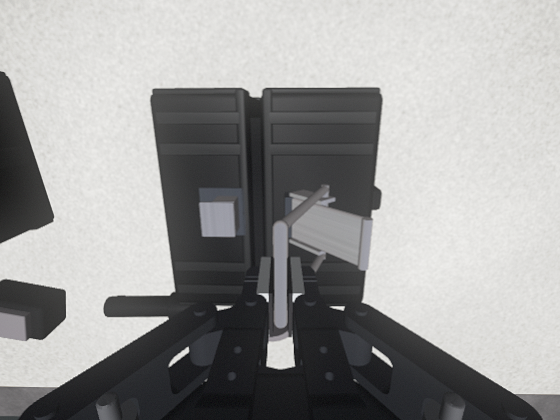

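servo_tool([
  {"offset":[0.2,-0.75,0],"yaw":0},
  {"offset":[0.45,-1.45,0],"yaw":0},
  {"offset":[0.75,-2.15,0],"yaw":0},
  {"offset":[1.1,-2.8,0],"yaw":0},
  {"offset":[1.5,-3.45,0],"yaw":0},
  {"offset":[1.95,-4.05,0],"yaw":0},
  {"offset":[2.45,-4.6,0],"yaw":0},
  {"offset":[3.0,-5.1,0],"yaw":0},
])

```text
clock: 16.75
tcp_pos: [0.5594, 0.1512, 0.249]
orientation: [0.707, -0.007, 0.707, 0.007]
wrist_force: [2.6, 1.1, -0.2]
finger_gap: 0.0064
```

Run:
```python
from h import *
st(); snap("wrist","w12")
```

```text
t16.75 tcp [559.4 151.2 249. ] F [ 2.56  1.07 -0.21] gap 6.4 yangle 91.11 tilt [ 0.001  0.    -1.   ]
```

View pics/w12.png

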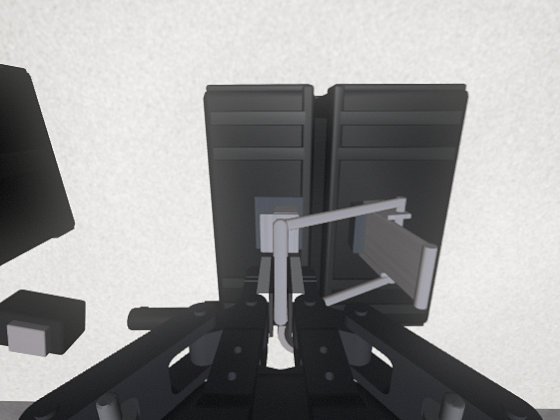

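servo_tool([
  {"offset":[0.55,-0.5,0],"yaw":0},
  {"offset":[1.2,-0.95,0],"yaw":0},
  {"offset":[1.8,-1.35,0],"yaw":0},
  {"offset":[2.45,-1.7,0],"yaw":0},
  {"offset":[3.15,-2.0,0],"yaw":0},
  {"offset":[3.85,-2.2,0],"yaw":0},
  {"offset":[4.5,-2.4,0],"yaw":0},
  {"offset":[4.7,-2.5,0],"yaw":0},
])

```text
clock: 17.6
tcp_pos: [0.5597, 0.1264, 0.2014]
orientation: [0.707, -0.007, 0.707, 0.007]
wrist_force: [3.4, 0.4, -0.6]
finger_gap: 0.0051
```

Run:
```python
from h import *
st(); c,im,d=snap("wrist","w13"); np.set_printoptions(suppress=True)
v,u=np.mgrid[0:420,0:560]; P=pts(c,np.c_[u.ravel(),v.ravel()],d.ravel()).reshape(420,560,3)*1000
np.save("pics/w13_P.npy",P)
```

```text
t17.60 tcp [559.7 126.4 201.4] F [ 3.38  0.4  -0.61] gap 5.1 yangle 91.1 tilt [-0. -0. -1.]
```

View pics/w13.png

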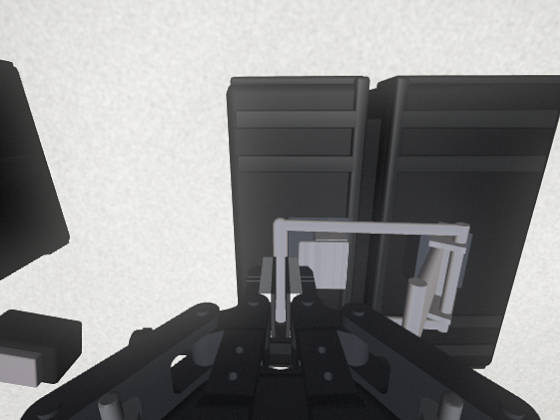

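Run:
```python
import numpy as np; np.set_printoptions(suppress=True)
P=np.load("pics/w13_P.npy")
for r in (230,240,250): print([P[r,x].round(0).tolist() for x in (276,279,282,285)])
for r in (255,270): print("keep",[(x,P[r,x].round(0).tolist()) for x in range(292,356,5)])
```

```text
[[535.0, 124.0, 204.0], [534.0, 125.0, 205.0], [535.0, 127.0, 203.0], [535.0, 129.0, 204.0]]
[[541.0, 124.0, 203.0], [540.0, 126.0, 204.0], [540.0, 127.0, 204.0], [540.0, 129.0, 203.0]]
[[546.0, 124.0, 204.0], [546.0, 126.0, 204.0], [546.0, 127.0, 203.0], [546.0, 129.0, 203.0]]
keep [(292, [565.0, 134.0, 171.0]), (297, [565.0, 138.0, 171.0]), (302, [554.0, 139.0, 192.0]), (307, [554.0, 142.0, 193.0]), (312, [554.0, 144.0, 193.0]), (317, [553.0, 147.0, 194.0]), (322, [553.0, 150.0, 194.0]), (327, [553.0, 153.0, 194.0]), (332, [554.0, 156.0, 193.0]), (337, [553.0, 158.0, 193.0]), (342, [553.0, 161.0, 194.0]), (347, [553.0, 164.0, 194.0]), (352, [563.0, 173.0, 173.0])]
keep [(292, [549.0, 132.0, 218.0]), (297, [549.0, 134.0, 219.0]), (302, [552.0, 137.0, 213.0]), (307, [553.0, 140.0, 211.0]), (312, [563.0, 145.0, 193.0]), (317, [563.0, 148.0, 193.0]), (322, [563.0, 150.0, 194.0]), (327, [563.0, 154.0, 193.0]), (332, [562.0, 156.0, 194.0]), (337, [563.0, 159.0, 193.0]), (342, [563.0, 162.0, 193.0]), (347, [562.0, 165.0, 194.0]), (352, [575.0, 174.0, 171.0])]
```

servo_tool([
  {"offset":[0,0,0],"yaw":0},
  {"offset":[0,0,0],"yaw":0},
  {"offset":[0,0,0],"yaw":0},
  {"offset":[-0.5,0,0],"yaw":0},
  {"offset":[-1.5,0,0],"yaw":0},
  {"offset":[-3,0,0],"yaw":0},
  {"offset":[-4.5,0,0],"yaw":0},
  {"offset":[-5.5,0,0],"yaw":0},
], claw=0.25)

```text
clock: 18.45
tcp_pos: [0.5602, 0.1268, 0.2594]
orientation: [0.708, -0.007, 0.706, 0.007]
wrist_force: [-0.1, 0.7, -0.0]
finger_gap: 0.0212
```

servo_tool([
  {"offset":[-1,-1,-1],"yaw":0},
  {"offset":[-2,-2,-2],"yaw":0},
  {"offset":[-3,-3,-4],"yaw":0},
  {"offset":[-3.5,-4,-5.5],"yaw":0},
  {"offset":[-3.5,-4,-6],"yaw":0},
  {"offset":[-3.5,-4,-6],"yaw":0},
  {"offset":[-3.5,-4,-6],"yaw":0},
  {"offset":[-3.5,-4,-6],"yaw":0},
], claw=0)

```text
clock: 19.25
tcp_pos: [0.5007, 0.0857, 0.2918]
orientation: [0.707, -0.007, 0.707, 0.007]
wrist_force: [0.1, 0.6, -0.8]
finger_gap: -0.0
```

Run:
```python
from h import *
st(); c,im,d=snap("wrist","w14"); np.set_printoptions(suppress=True)
v,u=np.mgrid[0:420,0:560]; P=pts(c,np.c_[u.ravel(),v.ravel()],d.ravel()).reshape(420,560,3)*1000
np.save("pics/w14_P.npy",P)
```

```text
t19.25 tcp [500.7  85.7 291.8] F [ 0.13  0.58 -0.78] gap -0.0 yangle 91.13 tilt [-0.001  0.    -1.   ]
```

View pics/w14.png

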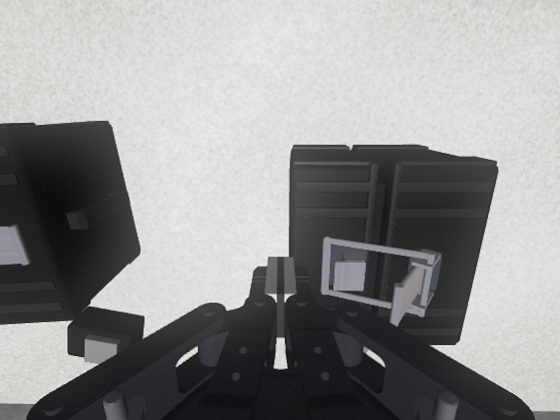

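Run:
```python
import numpy as np,cv2; np.set_printoptions(suppress=True)
P=np.load("pics/w14_P.npy")
for r in (250,265,280): print("bar",[(x,P[r,x].round(0).tolist()) for x in range(321,334,1)])
for r in (275,): print("keep",[(x,P[r,x].round(0).tolist()) for x in range(332,370,3)])
m=(P[:,:,2]>205)&(P[:,:,2]<260)&(P[:,:,1]>150); m[:, :370]=0
print("lever",m.sum(),P[m].min(0),P[m].max(0)); k=P[m]; print(k[k[:,2]>np.percentile(k[:,2],95)].mean(0))
i=cv2.imread('pics/w14.png');cv2.imwrite('pics/w14z.png',cv2.resize(i[220:340,290:470],None,fx=4.4,fy=4.4,interpolation=cv2.INTER_CUBIC))
```

```text
bar [(321, [546.0, 127.0, 169.0]), (322, [546.0, 128.0, 169.0]), (323, [543.0, 128.0, 174.0]), (324, [542.0, 129.0, 176.0]), (325, [542.0, 130.0, 176.0]), (326, [542.0, 131.0, 175.0]), (327, [542.0, 132.0, 177.0]), (328, [542.0, 133.0, 177.0]), (329, [542.0, 134.0, 176.0]), (330, [542.0, 135.0, 175.0]), (331, [545.0, 137.0, 171.0]), (332, [544.0, 138.0, 171.0]), (333, [545.0, 139.0, 169.0])]
bar [(321, [563.0, 128.0, 167.0]), (322, [560.0, 128.0, 173.0]), (323, [559.0, 129.0, 174.0]), (324, [558.0, 130.0, 176.0]), (325, [558.0, 131.0, 176.0]), (326, [558.0, 132.0, 177.0]), (327, [558.0, 133.0, 176.0]), (328, [558.0, 134.0, 176.0]), (329, [558.0, 135.0, 175.0]), (330, [561.0, 137.0, 171.0]), (331, [561.0, 138.0, 170.0]), (332, [561.0, 139.0, 171.0]), (333, [561.0, 140.0, 171.0])]
bar [(321, [577.0, 129.0, 172.0]), (322, [576.0, 129.0, 174.0]), (323, [576.0, 130.0, 174.0]), (324, [575.0, 131.0, 176.0]), (325, [574.0, 132.0, 177.0]), (326, [575.0, 133.0, 176.0]), (327, [574.0, 134.0, 177.0]), (328, [575.0, 135.0, 176.0]), (329, [576.0, 136.0, 174.0]), (330, [578.0, 138.0, 170.0]), (331, [578.0, 139.0, 170.0]), (332, [578.0, 140.0, 170.0]), (333, [577.0, 141.0, 172.0])]
keep [(332, [573.0, 140.0, 170.0]), (335, [559.0, 138.0, 193.0]), (338, [560.0, 141.0, 192.0]), (341, [559.0, 143.0, 194.0]), (344, [559.0, 146.0, 193.0]), (347, [559.0, 149.0, 193.0]), (350, [559.0, 152.0, 193.0]), (353, [559.0, 154.0, 193.0]), (356, [559.0, 157.0, 193.0]), (359, [558.0, 160.0, 194.0]), (362, [559.0, 163.0, 193.0]), (365, [571.0, 173.0, 172.0]), (368, [577.0, 180.0, 160.0])]
lever 1644 [527.39328569 174.42976857 205.0181257 ] [589.85129574 220.57716336 241.1375336 ]
[557.38928289 177.89050136 239.82332578]
```

View pics/w14z.png

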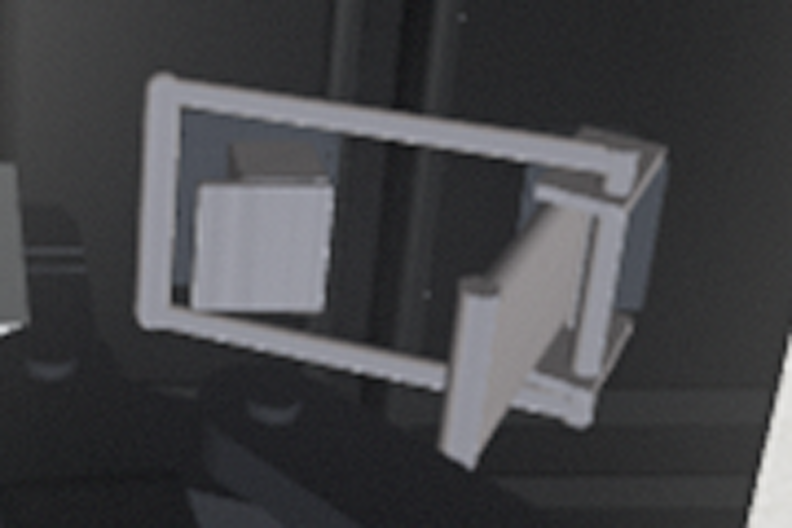

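servo_tool([
  {"offset":[0,1.5,1.5],"yaw":0},
  {"offset":[0,3.5,3.5],"yaw":0},
  {"offset":[0,5.2,5.2],"yaw":0},
  {"offset":[0.5,6,6],"yaw":0},
  {"offset":[2.5,6,6],"yaw":0},
  {"offset":[5,6,6],"yaw":0},
  {"offset":[6.5,6,6],"yaw":0},
  {"offset":[6.9,6,6],"yaw":0},
])

```text
clock: 20.1
tcp_pos: [0.5577, 0.1465, 0.2205]
orientation: [0.705, -0.007, 0.709, 0.007]
wrist_force: [-0.4, -0.1, -0.6]
finger_gap: -0.0
```

Run:
```python
from h import *
st(); snap("wrist","w15")
```

```text
t20.10 tcp [557.7 146.5 220.5] F [-0.45 -0.09 -0.6 ] gap -0.0 yangle 91.13 tilt [-0.005 -0.001 -1.   ]
```

View pics/w15.png

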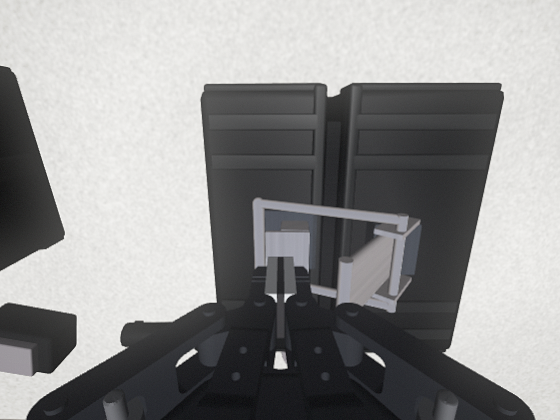

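servo_tool([
  {"offset":[0,0.7,0],"yaw":0},
  {"offset":[0,1.4,0],"yaw":0},
  {"offset":[-0.1,1.9,0],"yaw":0},
  {"offset":[-0.3,2.3,0],"yaw":0},
  {"offset":[-0.5,2.7,0],"yaw":0},
  {"offset":[-0.7,3.1,0],"yaw":0},
  {"offset":[-0.9,3.5,0],"yaw":0},
  {"offset":[-1.1,3.9,0],"yaw":0},
])

```text
clock: 20.95
tcp_pos: [0.5584, 0.1862, 0.2344]
orientation: [0.707, -0.007, 0.707, 0.007]
wrist_force: [-0.2, -0.5, -0.7]
finger_gap: -0.0001
```

Run:
```python
from h import *
st(); snap("wrist","w16")
```

```text
t20.95 tcp [558.4 186.2 234.4] F [-0.23 -0.45 -0.7 ] gap -0.1 yangle 91.12 tilt [-0.  0. -1.]
```

View pics/w16.png

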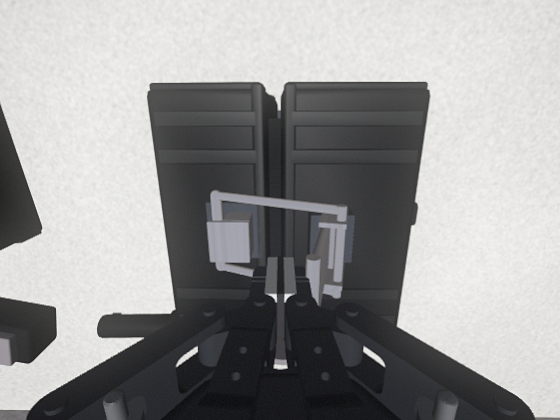

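servo_tool([
  {"offset":[-0.05,0.3,0],"yaw":0},
  {"offset":[-0.1,0.6,0],"yaw":0},
  {"offset":[-0.15,0.9,0],"yaw":0},
  {"offset":[-0.2,1.1,0],"yaw":0},
  {"offset":[-0.25,1.3,0],"yaw":0},
  {"offset":[-0.3,1.5,0],"yaw":0},
  {"offset":[-0.3,1.7,0],"yaw":0},
  {"offset":[-0.3,1.9,0],"yaw":0},
])

```text
clock: 21.8
tcp_pos: [0.558, 0.2043, 0.2372]
orientation: [0.707, -0.007, 0.707, 0.006]
wrist_force: [-1.2, -3.6, 1.0]
finger_gap: 0.0
```

Run:
```python
from h import *
st(); c,im,d=snap("wrist","w17"); np.set_printoptions(suppress=True)
v,u=np.mgrid[0:420,0:560]; P=pts(c,np.c_[u.ravel(),v.ravel()],d.ravel()).reshape(420,560,3)*1000
np.save("pics/w17_P.npy",P)
cv2.imwrite('pics/w17z.png',cv2.resize(im[150:330,130:370,::-1],None,fx=3.3,fy=3.3,interpolation=cv2.INTER_CUBIC))
```

```text
t21.80 tcp [558.  204.3 237.2] F [-1.18 -3.64  0.98] gap 0.0 yangle 91.09 tilt [-0.    -0.001 -1.   ]
```

View pics/w17z.png

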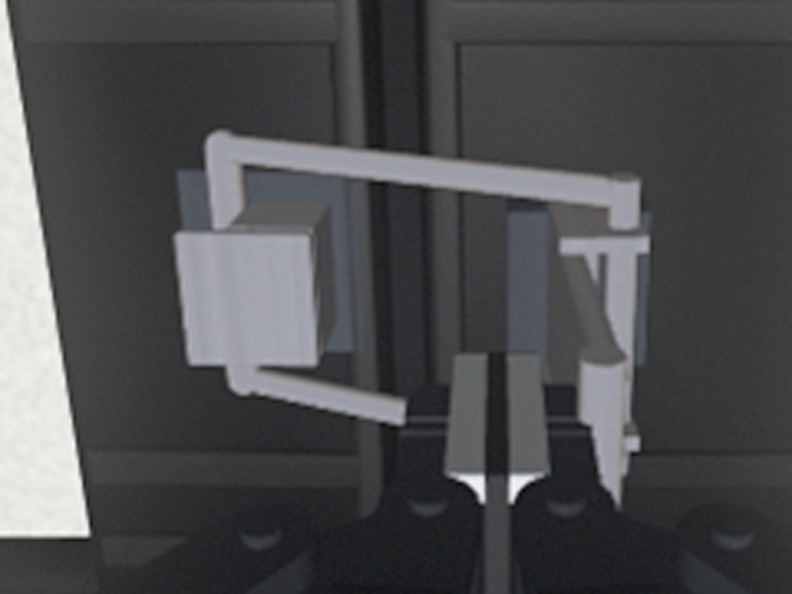

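Run:
```python
import numpy as np
for p in (93,90,85,80,75,70,65,60,55,50,45,40,35,30,25,20,15,10,5,0):
    f=np.radians(p); x=35+52*np.cos(f)-6.5*np.sin(f)-8+2.5*np.sin(f); z=190+52*np.sin(f)+6.5*np.cos(f)-2.5*np.cos(f)
    print(p,round(x,1),round(z,1)," rel tooly %.2f toolx %.2f"%((x-19.0)/10,(237.2-z)/10))
```

```text
93 20.3 241.7  rel tooly 0.13 toolx -0.45
90 23.0 242.0  rel tooly 0.40 toolx -0.48
85 27.5 242.2  rel tooly 0.85 toolx -0.50
80 32.1 241.9  rel tooly 1.31 toolx -0.47
75 36.6 241.3  rel tooly 1.76 toolx -0.41
70 41.0 240.2  rel tooly 2.20 toolx -0.30
65 45.4 238.8  rel tooly 2.64 toolx -0.16
60 49.5 237.0  rel tooly 3.05 toolx 0.02
55 53.5 234.9  rel tooly 3.45 toolx 0.23
50 57.4 232.4  rel tooly 3.84 toolx 0.48
45 60.9 229.6  rel tooly 4.19 toolx 0.76
40 64.3 226.5  rel tooly 4.53 toolx 1.07
35 67.3 223.1  rel tooly 4.83 toolx 1.41
30 70.0 219.5  rel tooly 5.10 toolx 1.77
25 72.4 215.6  rel tooly 5.34 toolx 2.16
20 74.5 211.5  rel tooly 5.55 toolx 2.57
15 76.2 207.3  rel tooly 5.72 toolx 2.99
10 77.5 203.0  rel tooly 5.85 toolx 3.42
5 78.5 198.5  rel tooly 5.95 toolx 3.87
0 79.0 194.0  rel tooly 6.00 toolx 4.32
```

servo_tool([
  {"offset":[-0.25,0.2,0],"yaw":0},
  {"offset":[-0.5,0.4,0],"yaw":0},
  {"offset":[-0.5,0.65,0],"yaw":0},
  {"offset":[-0.5,0.85,0],"yaw":0},
  {"offset":[-0.5,1.1,0],"yaw":0},
  {"offset":[-0.45,1.3,0],"yaw":0},
  {"offset":[-0.4,1.55,0],"yaw":0},
  {"offset":[-0.4,1.75,0],"yaw":0},
])

```text
clock: 22.65
tcp_pos: [0.5577, 0.2215, 0.2412]
orientation: [0.707, -0.007, 0.707, 0.006]
wrist_force: [0.3, -7.1, -2.5]
finger_gap: -0.0001
```

Run:
```python
from h import *
st(); c,im,d=snap("wrist","w18"); np.set_printoptions(suppress=True)
cv2.imwrite('pics/w18z.png',cv2.resize(im[150:330,110:350,::-1],None,fx=3.3,fy=3.3,interpolation=cv2.INTER_CUBIC))
```

```text
t22.65 tcp [557.7 221.5 241.2] F [ 0.27 -7.13 -2.46] gap -0.1 yangle 91.09 tilt [-0.    -0.002 -1.   ]
```

View pics/w18z.png

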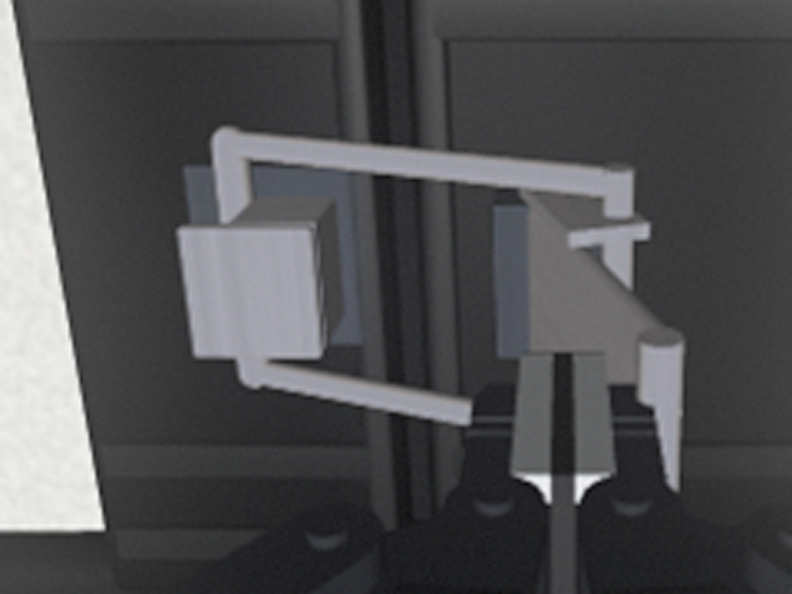

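servo_tool([
  {"offset":[0.1,0.35,0],"yaw":0},
  {"offset":[0.2,0.7,0],"yaw":0},
  {"offset":[0.3,1.05,0],"yaw":0},
  {"offset":[0.45,1.4,0],"yaw":0},
  {"offset":[0.65,1.7,0],"yaw":0},
  {"offset":[0.85,2.0,0],"yaw":0},
  {"offset":[1.05,2.3,0],"yaw":0},
  {"offset":[1.3,2.6,0],"yaw":0},
])

```text
clock: 23.5
tcp_pos: [0.5573, 0.2479, 0.2289]
orientation: [0.707, -0.007, 0.707, 0.006]
wrist_force: [-1.0, -4.6, 1.8]
finger_gap: -0.0004
```

Run:
```python
from h import *
st(); c,im,d=snap("wrist","w19"); np.set_printoptions(suppress=True)
cv2.imwrite('pics/w19z.png',cv2.resize(im[150:330,60:360,::-1],None,fx=2.6,fy=2.6,interpolation=cv2.INTER_CUBIC))
```

```text
t23.50 tcp [557.3 247.9 228.9] F [-0.98 -4.55  1.82] gap -0.4 yangle 91.09 tilt [ 0.001 -0.001 -1.   ]
```

View pics/w19z.png

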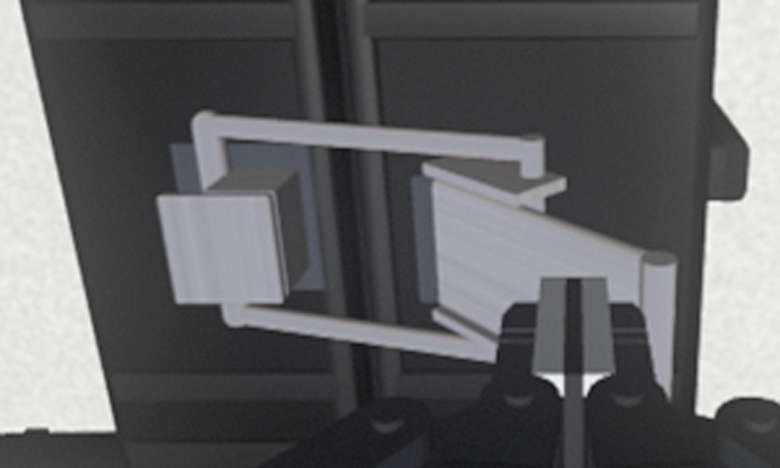

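servo_tool([
  {"offset":[0.25,0.25,0],"yaw":0},
  {"offset":[0.5,0.5,0],"yaw":0},
  {"offset":[0.7,0.65,0],"yaw":0},
  {"offset":[0.9,0.8,0],"yaw":0},
  {"offset":[1.1,0.9,0],"yaw":0},
  {"offset":[1.3,1.0,0],"yaw":0},
  {"offset":[1.55,1.15,0],"yaw":0},
  {"offset":[1.8,1.25,0],"yaw":0},
])

```text
clock: 24.35
tcp_pos: [0.5571, 0.2609, 0.2101]
orientation: [0.707, -0.007, 0.707, 0.007]
wrist_force: [-0.3, 0.5, -0.2]
finger_gap: -0.0002
```

Run:
```python
from h import *
st(); c,im,d=snap("wrist","w20"); np.set_printoptions(suppress=True)
cv2.imwrite('pics/w20z.png',cv2.resize(im[150:330,60:360,::-1],None,fx=2.6,fy=2.6,interpolation=cv2.INTER_CUBIC))
```

```text
t24.35 tcp [557.1 260.9 210.1] F [-0.33  0.47 -0.21] gap -0.2 yangle 91.12 tilt [ 0.  0. -1.]
```

View pics/w20z.png

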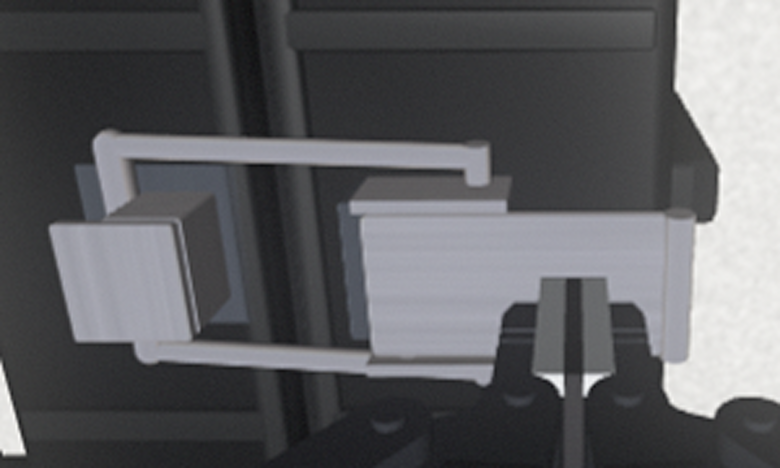

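servo_tool([
  {"offset":[-1.5,0,0],"yaw":0},
  {"offset":[-4,0,-0.5],"yaw":0},
  {"offset":[-7,0,-2],"yaw":0},
  {"offset":[-10,0,-4],"yaw":0},
  {"offset":[-13,-1,-6],"yaw":0},
  {"offset":[-15,-3,-8],"yaw":0},
  {"offset":[-15,-4,-9],"yaw":0},
  {"offset":[-15,-4,-9],"yaw":0},
])

```text
clock: 25.2
tcp_pos: [0.4671, 0.2182, 0.362]
orientation: [0.708, -0.006, 0.706, 0.007]
wrist_force: [-0.9, 0.7, -0.2]
finger_gap: 0.0
```

Run:
```python
from h import *
np.set_printoptions(suppress=True)
st(); c,im,d=snap("wrist","w21"); snap("scene","sc2")
v,u=np.mgrid[0:420,0:560]; P=pts(c,np.c_[u.ravel(),v.ravel()],d.ravel()).reshape(420,560,3)*1000
np.save("pics/w21_P.npy",P)
mk=lambda lo,hi,x0,x1,y0,y1:(P[:,:,2]>lo)&(P[:,:,2]<hi)&(P[:,:,0]>x0)&(P[:,:,0]<x1)&(P[:,:,1]>y0)&(P[:,:,1]<y1)
for n,m in (("lidtop",mk(160,180,460,530,108,178)),("bodytop",mk(160,180,460,530,195,280)),("lever",mk(190,205,543,572,225,280)),("keeper",mk(185,205,548,570,135,190))):
    Q=P[m]; A=np.c_[Q[:,:2]-Q[:,:2].mean(0),np.ones(len(Q))]; print(n,len(Q),np.linalg.lstsq(A,Q[:,2],rcond=None)[0],Q.min(0).round(1),Q.max(0).round(1))
```

```text
t25.20 tcp [467.1 218.2 362. ] F [-0.95  0.66 -0.18] gap 0.0 yangle 91.07 tilt [ 0.003  0.001 -1.   ]
lidtop 3362 [  0.01493444   0.01882718 170.59533083] [460.  108.  165.1] [530.  178.  179.7]
bodytop 4057 [  0.00647548   0.00079507 170.830449  ] [460.  195.1 165.5] [530. 280. 175.]
lever 639 [ -0.00237158   0.00007061 196.77872466] [543.  236.  194.6] [572.  280.  198.7]
keeper 416 [  0.00354308  -0.04203626 193.97831761] [548.1 143.4 185. ] [570.  172.  196.3]
```

View pics/w21.png

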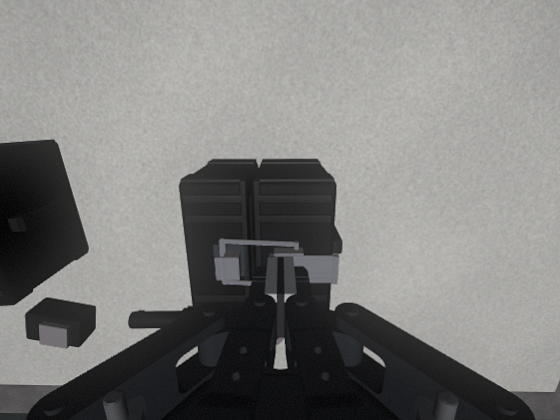

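View pics/sc2.png

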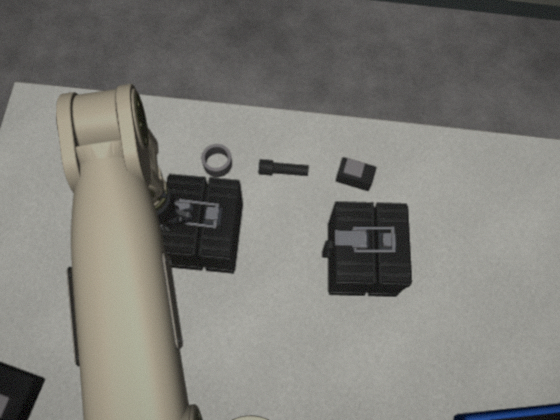

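Run:
```python
import numpy as np
P=np.load("pics/w21_P.npy").reshape(-1,3)
m=(P[:,0]>465)&(P[:,0]<530)&(P[:,2]>155)&(P[:,2]<185)
for a in range(94,290,8):
    k=m&(P[:,1]>=a)&(P[:,1]<a+8); print(a,k.sum(),np.median(P[k,2]).round(1) if k.sum() else None,end=" | ")
from h import *
for t in("w1","w21"):
    c,im,d=load(t)
k=(P[:,2]>191)&(P[:,2]<198)&(P[:,0]>550)&(P[:,0]<568)&(P[:,1]<200)&(P[:,1]>120);print("\nlip",np.percentile(P[k,1],[2,50,98]))
```

```text
94 33 167.6 | 102 321 169.7 | 110 353 170.4 | 118 347 170.3 | 126 350 170.4 | 134 351 170.5 | 142 347 170.5 | 150 357 170.6 | 158 352 170.6 | 166 346 171.0 | 174 402 171.6 | 182 288 166.1 | 190 371 172.0 | 198 356 170.7 | 206 354 170.9 | 214 363 170.9 | 222 354 170.8 | 230 353 170.8 | 238 349 170.8 | 246 355 170.7 | 254 349 170.8 | 262 344 170.8 | 270 347 170.9 | 278 277 169.6 | 286 0 None | 
lip [144.42997428 157.90822192 171.54380144]
```

The lid top is now level (170.4-170.6 mm, against 170.8 mm for the body), so the lid is clamped. The lever is flat and the gripper is clear of everything, so I'm handing in.

Run:
```python
from h import *
st(); print(env.hand_in())
```

```text
t25.30 tcp [468.  219.  360.3] F [ 0.23  0.27 -0.18] gap -0.4 yangle 91.09 tilt [ 0.001  0.001 -1.   ]
the job is handed in; nothing more can be done
None
```

The ajar case is now latched, and I handed the job in at 25.3 s.

- **Lid:** I pushed it up with the closed fingers until it rested on the seal. Its angle then measured about 0.042 rad. The push reached about 17.5 N horizontally; with the 11 N of friction along the face, that is about 21 N in total, slightly above the 10–20 N guide.
- **Loop:** I gripped the bar lightly and carried it over the keeper's lip. I let it drop about 27 mm onto the lid, and the lever then drew it in under the lip.
- **Lever:** I pushed it round with about 7.5 N at most in the readings after each step, until it snapped flat by itself.

**Last checks:**
- **Lever:** it is flat, with its top at 196.8 mm and no slope.
- **Lid:** the top is level with the body, at 170.4–170.6 mm against 170.8 mm.
- **Keeper:** its lip is within 1–2 mm of the shut position.
- **Other things:** the other case, torch, tape and battery look unmoved in the scene picture, and the gripper is clear of everything.

**What went wrong or disagreed:**
- The first grip on the bar was too shallow, so I let go and took it again.
- The bar slid down to the fingertips before I released it, but it still landed where planned.
- A first plane fit over the whole lid top gave a slope of 0.019 rad because it took in edges and ribs. Strip-by-strip heights showed the lid level.

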